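# Turn the hold-down arm of the sloping jig end for end

## Robot

A 6-joint arm with a two-finger parallel gripper is mounted at the origin on a cart in front of the work surface, level with it; the furniture and walls round the work are solid. World frame = base frame: x ahead of the robot, y to its left, z up, the work surface at z = 0. Lengths are in m, angles in rad, forces in N, time in s.
With the tool pointing down it reaches from about 0.35 to 0.775 m from the base axis. Payload 5.5 kg.
Tool frame: the origin (TCP) lies at the very end of the fingers, on their centre line; the grasp point (between the pads) lies 19 mm behind it (grip_point_offset is the distance from the TCP to the grasp point, in m); z points along the fingers, y is the direction in which the jaws open and shut (so a half turn about z gives the same grasp; the last joint's range is limited). The gripper opens to 85 mm and grips with 20 to 120 N. Pads are 22 mm wide; open, the fingers measure 114 mm over their backs; the gripper's body (76 mm by 85 mm) begins 54 mm behind the grasp point. The pads swing forward as they close: fully open they stand 13 mm farther back than shut.
Start: joints at [0.988, 0.313, 0.046, 1.304, 0, 1.431], TCP at [0.246, 0.52, 0.231] pointing down, gripper open.
Joint ranges: [-2.76, 2.76], [-0.86, 1.69], [-1.03, 1.26], [-2.2, 2.34], [-1.47, 1.5], [-3.14, 3.14]. Speed limits (rad/s): [2.57, 2.57, 3.14, 3.14, 3.14, 3.14].

## Interface

Orientations are given as a unit quaternion [w, x, y, z].
In Python, from workcell import * gives the robot as it stands.
- The arm moves only by the shell command python3 -m crank 'ROWS' [OPENING] [FORCE]. ROWS is a JSON object of lists of equal length, an entry for each row: "travel": the shift along the tool's x, y, z in units of 40 mm (1.0 is 40 mm), a list of three; "turn": the turn about the tool's z in rad. In form: {"travel": [[x, y, z], ...], "turn": [turn, ...]}. A call has 1 to 5 rows; each row is the pose to reach, as a shift and turn from the pose commanded when the call began, along the tool's axes at that moment; what a row does not reach only later rows make up. A row lasts 1/12 s, in which the tool goes at most 41.7 mm and 7.16 degrees, less where a joint would pass 70% of its speed; a pose out of reach is approached as far as the arm can. A call with a gripper value outside its range is refused whole. OPENING is the finger opening in mm, from 0 to 85.4, set as the call begins (- or left out, the last holds). The fingers move at their own pace and stop on an object; FORCE is the grip in N (left out, the last holds). Time passes only in rows, so rows that repeat a pose let the fingers close. It gives the time, the measured TCP pose, the force and the opening at its end, in the units of the state.
- get_state(): the state, without advancing time (a new reading comes with each control period).
- read_camera(name): name is "scene" or "top" or "wrist"; returns a dict with "image" (400x640x3 uint8, red, green, blue), "K" (3x3 intrinsics, pixels), "R" (3x3) and "t" (3): a world point X has camera coordinates R X + t. Camera axes: x right, y down, z forward; pixel columns grow to the right and rows downward; lengths in m; the calibration is good to about 2 mm. A picture is of the moment at which its call begins. There is no depth.
- hand_in(): hands the job in, once; it reports no verdict.
The state is a dict: "clock": time; "joint_pos": joint angles; "qvel": joint speeds; "tau": joint torques, N m; "tcp_pos": TCP position; "orientation": TCP orientation; "wrist_force": force on the tool from outside, world axes, zero at the start; "ft_torque": the same for the moment, N m; "finger_gap": finger opening in m.
Only numpy, scipy, OpenCV 4.12 (cv2) and the standard library are available. Lean on these libraries where they do the work, as an engineer would, in place of code of your own. Each camera call takes 0.05 s, during which the arm holds its last target. There are 200 camera calls.

## Task

Set up the sloping holding jig for narrow work: swing its latch lever away from the hold-down arm through the quarter turn to its stop, lift the arm off its pivot pin, turn it end for end with the same side up, and refit it fully down on the pin, between the two guide posts, with the narrow nose over the work rest where the broad foot is now. Then swing the latch lever back across the arm to its stop and let go. Leave the other things on the bench where they are.

Things in the scene. Friction and masses are not known exactly. Their poses are not given: they have to be found in the camera images.
- jig: Fixed dark steel plate 120 x 210 x 10 mm on a wooden stand, sloping 30 degrees down to the robot's left. Origin on its upper face at the foot of the pivot pin (65 mm above the bench): x up the slope, y along the plate away from the robot, z square to the plate, along the pin, 30 degrees from vertical. It spans x -60 to 60, y -110 to 100 mm.
- holddown: Loose aluminium arm 169 mm long, 14 mm thick, about 160 g, 26 mm wide from y = -60 to 60 mm. Origin: centre of its 13 mm through bore, on the underside; z up through its thickness, +y to the broad foot. Starts on the pin, axes parallel to the jig's, foot over the work rest. Balanced within 6 mm of the bore. Can be gripped across its width right over the pin.
- nose_tip (a point): Underside of the arm at its narrow nose, arm frame (0, -83, 0) mm. The nose is 17 mm, then 10 mm wide and ends at y = -86 mm.
- foot_end (a point): Underside of the arm at the end of its broad flat foot, arm frame (0, 83, 0) mm. The foot is 42 mm wide, 24 mm long, only 8 mm thick.
- rest_mark (a point): Fixed point over the work rest, jig frame (0, 83, 14) mm: nose_tip belongs here at the end. The rest is a bright steel block 30 x 24 mm centred on y = 73, its top at z = 13 mm.
- pin_seat (a point): Fixed point on the pin's axis on top of its 32 mm collar, jig frame (0, 0, 14) mm: the arm's origin sits here. The pin is 10 mm across, tapers above z = 30 and ends at z = 37 mm, 9 mm above the seated arm's upper face.
- guide_mid (a point): Fixed point between the two guide posts, jig frame (0, 46, 14) mm. The posts are 8 mm across, centred at x = -21 and +21, 30 mm tall, tapered above z = 24: 4 mm of play on each side of the arm, so it cannot be swung round while on the pin.
- latch (a joint): Latch lever on its post, turning about the jig's z. 0 = closed, the bar lies across the arm pointing up the slope; 1.571 = open, pointing off the near end of the plate (-y of the jig); a stop at each end. Stays where left, friction 0.07 N m. Bar 14 mm wide, jig z = 31 to 39 mm, 3 mm above the arm.
- latch_knob (a point): Middle of the upright round knob at the lever's free end, 72 mm from its axis: 14 mm across, 22 mm tall, jig z = 39 to 61 mm, this point at z = 51. In the jig frame x = -38 + 72 cos(joint), y = -50 - 72 sin(joint) mm.
- latch_pivot (a point): Lever's axis at the underside of its bar, jig frame (-38, -50, 31) mm, on top of its 16 mm post.
- lamp_under (a point): Empty point 0.3 m under the fixed bench lamp's upper arm: the lamp is an obstacle between the right and the left of the bench. Its elbow is at world (0.58, -0.21, 0.60) m; one arm falls from there to the foot (0.63, -0.47, 0), the other to the shade (x 0.12 to 0.36, y -0.38 to -0.16, z 0.29 to 0.53). The jig is left of it; from the right, cross with the fingertips 0.6 m up.
- flux_jar: Flux jar, 45 mm across, 46 mm tall, screw cap, to the left of the jig. Origin at the centre of its underside; a bystander.
- film_can: Small black film can, 33 mm across, 54 mm tall, to the left of the jig. Origin at the centre of its underside; a bystander.
- cork_a: Cork bung, 41 mm across, 26 mm tall, to the right of the jig. Origin at the centre of its underside; a bystander.
- solder_spool: Spool of solder wire, 42 mm across, 22 mm tall, to the left of the jig. Origin at the centre of its underside; a bystander.
- silver_strip_b: Flat silver sheet offcut, 34 x 125 x 5 mm, to the right of the jig. Origin at the centre of its underside; a bystander.
- pliers: Flat-nose pliers lying flat, 46 x 119 x 10 mm, to the right of the jig. Origin at the centre of its underside; a bystander.

How it is judged:
On the way, in this order (a step that is already met when the one before it is completed fails the run):
1. the latch lever has been swung open to its stop (value of joint latch above 1.45 rad), for 0.2 s.
2. the hold-down arm has been lifted clear of the pin (z of holddown in the frame of jig above 0.039 m), for 0.1 s.
3. the arm is back down on the pin, turned end for end, nose over the work rest (distance between holddown and pin_seat below 0.004 m and angle between the z axis of holddown and the z axis of jig, either way round below 0.06 rad and distance between nose_tip and rest_mark below 0.012 m), for 0.2 s.
4. the latch lever is back across the arm at its closed stop (value of joint latch below 0.12 rad), for 0.2 s.
At the end, for the whole second after the job is handed in: The hold-down arm sits on the pin turned end for end: bore within 4 mm of the seat, level with the plate within 0.06 rad, nose_tip within 12 mm of rest_mark; the latch lever is closed (joint below 0.12 rad); the arm is at rest (all of step 3 and value of joint latch below 0.12 rad and linear speed of holddown below 0.02 m/s); the robot touches nothing.
It fails at once if one of the other things on the bench is moved by more than 30 mm (distance of any of flux_jar, film_can, cork_a, solder_spool, silver_strip_b, pliers from where it was at the start of the episode above 0.03 m).
It also fails if it takes over 72 s, if anything falls off the work surface, if the arm or the gripper's body presses on something with over 40 N, if the wrist force passes 120 N, or if a joint passes its speed limit or range.

## Working session

There is one attempt and no reset: what is moved stays moved. The work goes in short steps, Python scripts to look and compute and a shell command to move; the robot and the scene stay as the last step left them, time stands still between calls to the robot, and variables do not carry over. Pictures are saved under pics/ and viewed, about 8 in all and at most 12, crops included, and the job is handed in when it is done.

```bash
ls; mkdir -p pics
python3 - <<'E'
from workcell import *
import cv2
s=get_state(); print(s)
for n in ("scene","top"):
    c=read_camera(n); cv2.imwrite(f"pics/{n}0.png",c["image"][:,:,::-1]); print(n,c["K"].tolist(),c["R"].tolist(),c["t"].tolist())
E
```

```text
pics
{'clock': 0.0, 'joint_pos': array([ 9.88388217e-01,  3.13993355e-01,  4.49736854e-02,  1.30358309e+00,
       -9.21921146e-06,  1.43121398e+00]), 'qvel': array([ 7.80798406e-05, -4.29837639e-04,  2.53103382e-04, -2.21818187e-04,
        4.59418706e-04, -9.39651752e-04]), 'tau': array([ 1.33966256e-03, -4.80621278e+01,  2.98536086e+01,  1.93456892e-02,
       -1.57143127e-04, -5.57265295e-06]), 'tcp_pos': array([0.24610492, 0.51910983, 0.2304107 ]), 'orientation': array([-3.14709207e-04,  2.19608139e-01,  9.75587746e-01, -8.46630304e-04]), 'wrist_force': array([ 0.71962232, -0.33338486,  0.35309737]), 'ft_torque': array([-0.01432615, -0.00330585, -0.00727419]), 'finger_gap': 0.08533056247977076}
scene [[506.7077565952241, 0.0, 326.0499185303174], [0.0, 506.7077565952241, 198.2624442849231], [0.0, 0.0, 1.0]] [[0.28522232438229517, 0.9584379953640823, -0.006695873090208093], [0.8154575285446017, -0.24633193127630046, -0.523783923744914], [-0.5036638212279005, 0.1439346680830138, -0.851824844971043]] [-0.07401320313188739, -0.3799615273464634, 1.4145755651754486]
top [[493.8110049958203, 0.0, 324.28762447946787], [0.0, 493.8110049958203, 200.51824505188148], [0.0, 0.0, 1.0]] [[-0.011100720512088741, -0.9999339436451121, 0.002980327238164158], [-0.989364998215698, 0.010551002426504951, -0.1450709366256651], [0.14502990832846976, -0.00455902337457694, -0.9894167680993212]] [-0.07330293116221681, 0.5454613737664044, 1.1539189409598012]
```

View pics/top0.png

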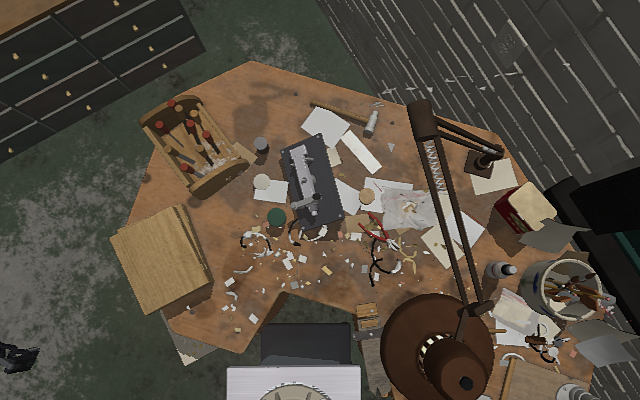

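View pics/scene0.png

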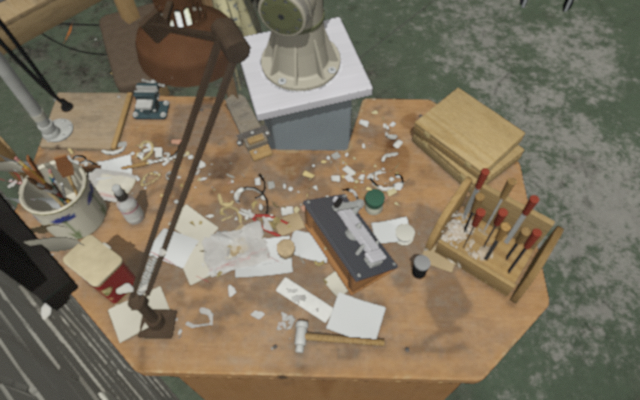

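The top view shows the jig plate at about (312,180), with its latch lever near (305,203). In the scene view it is at about (350,240). Next I'll enlarge both.

Run:
```python
import cv2,numpy as np
a=cv2.imread("pics/top0.png")[120:240,265:365]; b=cv2.imread("pics/scene0.png")[180:300,295:405]
a=cv2.resize(a,None,fx=4,fy=4.8,interpolation=cv2.INTER_CUBIC) if 0 else cv2.resize(a,(400,480),interpolation=cv2.INTER_CUBIC)
b=cv2.resize(b,(440-40,436),interpolation=cv2.INTER_CUBIC)
b=cv2.copyMakeBorder(b,0,480-436,0,0,cv2.BORDER_CONSTANT)
cv2.imwrite("pics/crop0.png",cv2.hconcat([a,b]))
```

```text
(no output)
```

View pics/crop0.png

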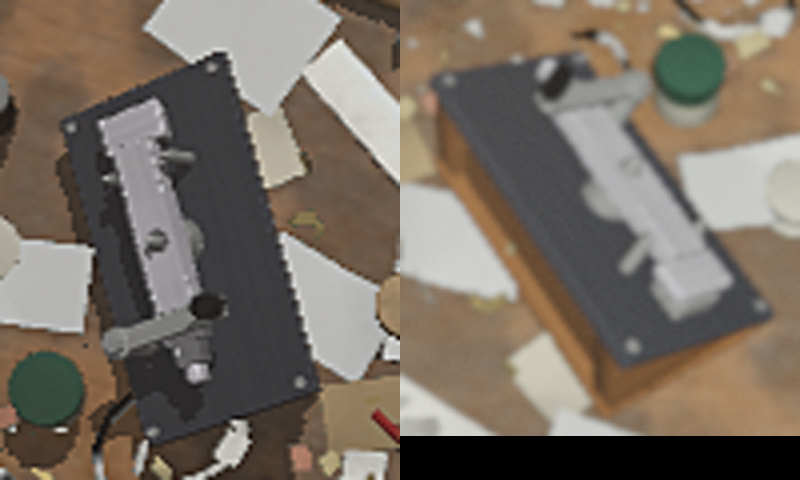

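Both crops (top: 4x from (265,120), scene: 3.64x from (295,180)) show the plate corners clearly. The foot is at the far end, the knob is at crop (208,303), and the lever lies across the near part of the arm. I'll fit the jig pose from these points.

```bash
cat > h.py <<'E'
import numpy as np, json, sys, cv2
from scipy.spatial.transform import Rotation as Ro
from scipy.optimize import least_squares
def jigT(p):
    x,y,yaw=p[:3]; z=p[3] if len(p)>3 else .065
    # jig y horizontal away from robot, x up slope (to robot's right => world -y)
    R=Ro.from_euler('z',yaw).as_matrix()@np.array([[0,1,0],[-1,0,0],[0,0,1.]])@Ro.from_euler('y',-30,degrees=True).as_matrix()
    return R,np.array([x,y,z])
def J(pt,p=None):
    p=p if p is not None else np.load("jig.npy"); R,t=jigT(p); return R@(np.array(pt)/1000)+t
def proj(c,X):
    q=c["K"]@(c["R"]@X+c["t"]); return q[:2]/q[2]
E
python3 - <<'E'
from h import *
from workcell import *
C={n:read_camera(n) for n in("top","scene")}
T=lambda u,v:(265+u/4,120+v/4); S=lambda u,v:(295+(u-400)/3.636,180+v/3.633)
obs=[("top",(60,100,0),T(221,53)),("top",(-60,100,0),T(62,124)),("top",(60,-110,0),T(318,388)),("top",(-60,-110,0),T(152,444)),
("scene",(60,-110,0),S(431,75)),("scene",(-60,-110,0),S(578,53)),("scene",(-60,100,0),S(772,318)),("scene",(60,100,0),S(608,367)),
("top",(0,0,37),T(158,238)),("top",(34,-50,61),T(208,303)),("scene",(0,0,37),S(630,165)),("scene",(34,-50,61),S(552,72))]
f=lambda p:np.concatenate([proj(C[n],J(X,p))-o for n,X,o in obs])
r=least_squares(f,[.45,0,0,.065],loss='soft_l1'); print(r.x,np.round(f(r.x).reshape(-1,2),1).tolist())
r=least_squares(lambda q:f([*q,.065]),r.x[:3],loss='soft_l1'); print(r.x,np.round(f([*r.x,.065]).reshape(-1,2),1).tolist())
np.save("jig.npy",r.x)
for X in [(0,0,0),(34,-50,51),(-38,-122,51),(0,0,21)]: print(X,J(X).round(4))
# foot_end and wood board / jar positions
c=C["top"]
def ray(c,u,v,z):
    d=c["R"].T@np.linalg.inv(c["K"])@[u,v,1]; o=-c["R"].T@c["t"]; return o+d*(z-o[2])/d[2]
for n,u in dict(jar=(277,216),can=(261,144),spool=(262,182),cork=(368,196)).items(): print(n,ray(c,*u,.03).round(3))
E
```

```text
[ 0.58986433 -0.04755176  0.25064293  0.0653255 ] [[0.8, -1.3], [-0.2, -1.6], [0.1, 0.7], [-1.1, 0.6], [-2.7, 0.3], [-1.8, -0.2], [-1.5, 0.4], [2.5, 0.1], [-1.8, 0.3], [-1.7, 0.2], [-0.9, -0.8], [0.7, 1.0]]
[ 0.58979711 -0.04751055  0.25066066] [[0.7, -1.3], [-0.2, -1.6], [0.1, 0.7], [-1.2, 0.6], [-2.7, 0.3], [-1.8, -0.2], [-1.5, 0.4], [2.5, 0.1], [-1.8, 0.3], [-1.7, 0.2], [-0.9, -0.8], [0.7, 1.0]]
(0, 0, 0) [ 0.5898 -0.0475  0.065 ]
(34, -50, 51) [ 0.5423 -0.0637  0.1262]
(-38, -122, 51) [ 0.4571 -0.0212  0.0902]
(0, 0, 21) [ 0.5872 -0.0373  0.0832]
jar [0.509 0.036 0.03 ]
can [0.689 0.076 0.03 ]
spool [0.594 0.073 0.03 ]
cork [ 0.556 -0.186  0.03 ]
```

```bash
cat >> h.py <<'E'
def need(points, jaws):
    """travel (40 mm units) and turn from the present pose to world TCP points with jaw yaw (deg, mod 180 nearest)"""
    from workcell import get_state
    s=get_state(); q=s["orientation"]; R=Ro.from_quat([q[1],q[2],q[3],q[0]]).as_matrix()
    # commanded tool axis is straight down: use yaw only
    yy=np.arctan2(R[1,1],R[0,1]); Rt=np.array([[-np.sin(yy),np.cos(yy),0],[np.cos(yy),np.sin(yy),0],[0,0,-1.]]).T
    print("t %.2f tcp %s yaw %.1f tilt %.2f gap %.1f F %s q %s"%(s["clock"],s["tcp_pos"].round(4),np.degrees(yy),np.degrees(np.arccos(-R[2,2])),s["finger_gap"]*1e3,s["wrist_force"].round(1),s["joint_pos"].round(2)))
    for X,j in zip(points,jaws):
        d=Rt.T@(np.asarray(X)-s["tcp_pos"])/.04
        print(np.round(np.asarray(X),4),"travel",d.round(2).tolist(),"turn",round(float(yy-np.radians(j)),3))
E
sed -i 's/Rt=np.array(\[\[-np.sin(yy),np.cos(yy),0\]/Rt=np.array([[-np.sin(yy),np.cos(yy),0]/' h.py
python3 - <<'E'
from h import *
from workcell import get_state
q=get_state()["orientation"];print(Ro.from_quat([q[1],q[2],q[3],q[0]]).as_matrix().round(3))
need([J((34,-50,51))+[0,0,.06]],[14.4])
E
```

```text
[[-0.904  0.428 -0.001]
 [ 0.428  0.904 -0.001]
 [ 0.    -0.001 -1.   ]]
t 0.20 tcp [0.2462 0.5193 0.2307] yaw 64.6 tilt 0.06 gap 85.6 F [ 0.3 -0.9 -0.2] q [ 0.99  0.31  0.05  1.3  -0.    1.43]
[ 0.5423 -0.0637  0.1862] travel [-12.93, -10.0, 1.11] turn 0.877
```

```bash
python3 -m crank '{"travel":[[-0.81,-0.63,0],[-1.62,-1.25,0],[-2.42,-1.88,0],[-3.23,-2.5,0],[-4.0,-3.1,0]],"turn":[0,0,0,0,0]}' 32
python3 -m crank '{"travel":[[-0.81,-0.63,0],[-1.62,-1.25,0],[-2.42,-1.88,0],[-3.23,-2.5,0],[-3.9,-3.0,0]],"turn":[0,0,0,0,0]}'
python3 -m crank '{"travel":[[-0.81,-0.63,0],[-1.62,-1.25,0],[-2.42,-1.88,0],[-3.23,-2.5,0],[-3.9,-3.0,0]],"turn":[0,0,0,0,0]}'
python3 -m crank '{"travel":[[-0.6,-0.5,0.1],[-1.1,-0.9,0.2],[-1.13,-0.9,0.2],[-1.13,-0.9,0.2],[-1.13,-0.9,0.2]],"turn":[0,0.05,0.17,0.29,0.41]}'
python3 -m crank '{"travel":[[0,0,0],[0,0,0],[0,0,0],[0,0,0],[0,0,0]],"turn":[0.12,0.24,0.36,0.467,0.467]}'
python3 - <<'E'
from h import *
from workcell import *
need([J((34,-50,51))],[14.4])
c=read_camera("wrist");cv2.imwrite("pics/w1.png",c["image"][:,:,::-1])
for n,X in dict(knobtop=(34,-50,61),pin=(0,0,37),piv=(-38,-50,39),rest=(0,83,28),c1=(60,-110,0),c2=(60,100,0),nose=(0,-86,28),pinR=(13,0,28)).items(): print(n,proj(c,J(X)).round(1))
E
```

```text
clock: 0.62
tcp_pos: [0.3381, 0.3372, 0.2312]
orientation: [0.0, 0.219, 0.976, -0.0]
wrist_force: [1.5, -0.2, -0.6]
finger_gap: 0.0317
clock: 1.03
tcp_pos: [0.428, 0.1613, 0.2314]
orientation: [0.0, 0.22, 0.975, -0.0]
wrist_force: [0.7, 0.7, 0.2]
finger_gap: 0.0321
clock: 1.45
tcp_pos: [0.5177, -0.0143, 0.2312]
orientation: [0.0, 0.22, 0.975, -0.0]
wrist_force: [-0.0, 0.7, -0.1]
finger_gap: 0.0321
clock: 1.87
tcp_pos: [0.5423, -0.0643, 0.2226]
orientation: [-0.001, 0.417, 0.909, -0.0]
wrist_force: [-0.5, -0.5, -0.7]
finger_gap: 0.0317
clock: 2.28
tcp_pos: [0.5422, -0.0634, 0.2231]
orientation: [-0.0, 0.614, 0.789, -0.0]
wrist_force: [-0.3, -0.1, 0.6]
finger_gap: 0.0318
t 2.28 tcp [ 0.5422 -0.0634  0.2231] yaw 14.2 tilt 0.03 gap 31.8 F [-0.3 -0.1  0.6] q [-0.26  0.26 -0.05  1.26  0.    1.06]
[ 0.5423 -0.0637  0.1262] travel [-0.01, 0.0, 2.42] turn -0.003
knobtop [317.  199.6]
pin [372.8 168. ]
piv [317.  127.7]
rest [460.9 170.9]
c1 [255.6 239. ]
c2 [471.2 238.6]
nose [278.1 171.2]
pinR [371.7 184.7]
```

View pics/w1.png

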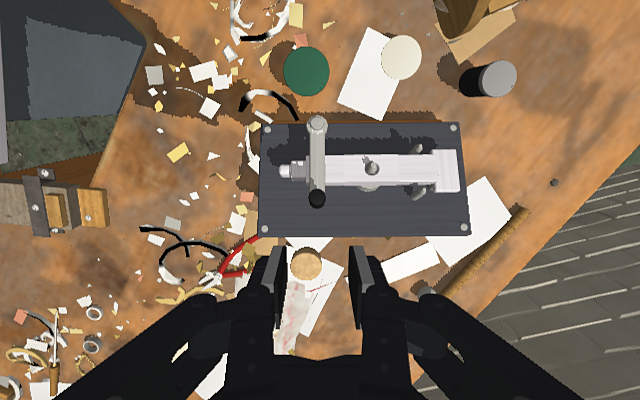

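The wrist view puts the knob at (317,199), the pin at (371,166) and the plate corner at (470,237). Predictions match to 1–2 px (about 1–2 mm), so the jig pose holds. Next I'll lower the open jaws round the knob and work out the arc.

```bash
python3 -m crank '{"travel":[[0,0,0.9],[0,0,1.8],[0,0,2.47],[0,0,2.47],[0,0,2.47]],"turn":[0,0,0,0,0]}' 24
python3 - <<'E'
from h import *
a=np.radians(np.arange(0,97,6))
P=[J((-38+72*np.cos(t),-50-72*np.sin(t),49)) for t in a]
need(P,14.4-np.degrees(a))
E
```

```text
clock: 2.75
tcp_pos: [0.541, -0.0631, 0.1235]
orientation: [-0.002, 0.612, 0.791, -0.001]
wrist_force: [0.8, -0.8, 0.3]
finger_gap: 0.024
t 2.75 tcp [ 0.541  -0.0631  0.1235] yaw 14.5 tilt 0.22 gap 24.0 F [ 0.8 -0.8  0.3] q [-0.26  0.31 -0.22  1.04  0.    1.05]
[ 0.5426 -0.0647  0.1244] travel [-0.05, 0.03, -0.02] turn 0.002
[ 0.5352 -0.0662  0.1242] travel [-0.04, -0.16, -0.02] turn 0.106
[ 0.5277 -0.0671  0.1236] travel [-0.01, -0.35, -0.0] turn 0.211
[ 0.5203 -0.0673  0.1227] travel [0.03, -0.53, 0.02] turn 0.316
[ 0.5129 -0.0667  0.1213] travel [0.09, -0.7, 0.05] turn 0.421
[ 0.5056 -0.0655  0.1196] travel [0.16, -0.87, 0.1] turn 0.525
[ 0.4986 -0.0637  0.1176] travel [0.25, -1.03, 0.15] turn 0.63
[ 0.4919 -0.0611  0.1152] travel [0.35, -1.18, 0.21] turn 0.735
[ 0.4856 -0.058   0.1125] travel [0.47, -1.31, 0.27] turn 0.839
[ 0.4798 -0.0543  0.1096] travel [0.6, -1.43, 0.35] turn 0.944
[ 0.4744 -0.05    0.1064] travel [0.73, -1.53, 0.43] turn 1.049
[ 0.4697 -0.0452  0.1031] travel [0.88, -1.61, 0.51] turn 1.154
[ 0.4656 -0.0399  0.0996] travel [1.03, -1.68, 0.6] turn 1.258
[ 0.4621 -0.0343  0.0959] travel [1.19, -1.73, 0.69] turn 1.363
[ 0.4594 -0.0284  0.0922] travel [1.35, -1.76, 0.78] turn 1.468
[ 0.4574 -0.0222  0.0884] travel [1.51, -1.77, 0.88] turn 1.573
[ 0.4561 -0.0157  0.0847] travel [1.68, -1.76, 0.97] turn 1.677
```

```bash
python3 -m crank '{"travel":[[-0.04,-0.16,-0.02],[-0.01,-0.35,0],[0.03,-0.53,0.02],[0.09,-0.7,0.05],[0.16,-0.87,0.1]],"turn":[0.105,0.21,0.315,0.42,0.525]}'
python3 - <<'E'
from h import *
def arc(d):
    t=np.radians(d); return J((-38+72*np.cos(t),-50-72*np.sin(t),49))
need([arc(30)],[-15.6])
for s,e in((30,range(36,61,6)),(60,range(66,91,6)),(90,(94,98,98)),(0,(0,))):
    yy=np.radians(14.4-s); Rt=np.array([[-np.sin(yy)*-1*-1,np.cos(yy),0],[np.cos(yy),np.sin(yy),0],[0,0,-1.]])
    Rt=np.array([[-np.sin(yy),np.cos(yy),0],[np.cos(yy),np.sin(yy),0],[0,0,-1.]])
    print(s,[(Rt@(arc(x)-arc(s))/.04).round(2).tolist() for x in e])
E
```

```text
clock: 3.17
tcp_pos: [0.5098, -0.0669, 0.1241]
orientation: [0.003, 0.798, 0.602, 0.002]
wrist_force: [1.3, -0.1, 1.2]
finger_gap: 0.024
t 3.17 tcp [ 0.5098 -0.0669  0.1241] yaw -15.9 tilt 0.40 gap 24.0 F [ 1.3 -0.1  1.2] q [-0.29  0.25 -0.31  1.   -0.    1.56]
[ 0.5056 -0.0655  0.1196] travel [0.0, -0.11, 0.11] turn -0.006
30 [[-0.0, -0.18, 0.05], [0.01, -0.36, 0.11], [0.05, -0.53, 0.18], [0.1, -0.7, 0.25], [0.17, -0.86, 0.33]]
60 [[-0.0, -0.17, 0.08], [0.02, -0.33, 0.17], [0.05, -0.5, 0.26], [0.11, -0.65, 0.36], [0.18, -0.8, 0.45]]
90 [[0.0, -0.11, 0.06], [0.02, -0.22, 0.13], [0.02, -0.22, 0.13]]
0 [[0.0, 0.0, 0.0]]
```

```bash
python3 -m crank '{"travel":[[0,-0.18,0.05],[0.01,-0.36,0.11],[0.05,-0.53,0.18],[0.1,-0.7,0.25],[0.17,-0.86,0.33]],"turn":[0.105,0.21,0.315,0.42,0.525]}'
python3 -m crank '{"travel":[[0,-0.17,0.08],[0.02,-0.33,0.17],[0.05,-0.5,0.26],[0.11,-0.65,0.36],[0.18,-0.8,0.45]],"turn":[0.105,0.21,0.315,0.42,0.525]}'
python3 -m crank '{"travel":[[0,-0.11,0.06],[0.02,-0.22,0.13],[0.02,-0.22,0.13],[0.02,-0.22,0.13]],"turn":[0,0,0,0]}'
python3 - <<'E'
from h import *
from workcell import *
need([J((-38,-122,49))],[-75.6])
c=read_camera("wrist");cv2.imwrite("pics/w2.png",c["image"][:,:,::-1])
for n,X in dict(knobtop=(-38,-122,61),pin=(0,0,37),nose=(0,-86,28)).items(): print(n,proj(c,J(X)).round(1))
E
```

```text
clock: 3.58
tcp_pos: [0.4782, -0.0511, 0.1106]
orientation: [0.002, 0.927, 0.374, 0.002]
wrist_force: [0.3, -1.6, 2.0]
finger_gap: 0.0239
clock: 4.0
tcp_pos: [0.4605, -0.0229, 0.092]
orientation: [0.001, 0.993, 0.121, 0.002]
wrist_force: [-0.5, -1.6, 0.2]
finger_gap: 0.024
clock: 4.33
tcp_pos: [0.4591, -0.0143, 0.0857]
orientation: [0.001, 0.992, 0.124, 0.002]
wrist_force: [-0.0, -4.0, 4.0]
finger_gap: 0.0239
t 4.33 tcp [ 0.4591 -0.0143  0.0857] yaw -75.7 tilt 0.25 gap 23.9 F [-0. -4.  4.] q [-0.21  0.19 -0.49  0.88 -0.    2.69]
[ 0.4574 -0.0222  0.0884] travel [-0.09, 0.18, -0.07] turn -0.002
knobtop [318.6 281.2]
pin [439.5  -8.2]
nose [420.9 204.7]
```

View pics/w2.png

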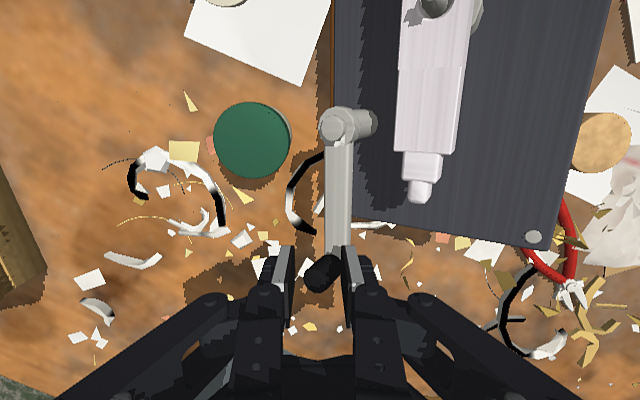

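The lever is at its open stop: it points off the near end, parallel to the arm, with about 5 N at the contact and the knob at (320,272). Next I'll rise and move over the arm at jig y = -28. The collar would block vertical fingers right at the pin.

```bash
python3 -m crank '{"travel":[[-0.05,0.15,-0.3],[-0.05,0.15,-1.2],[-0.05,0.15,-2],[-0.05,0.15,-2],[-0.05,0.15,-2]],"turn":[0,0,0,0,0]}' 40
python3 - <<'E'
from h import *
g=J((0,-28,21))
need([g+[0,0,.04],g],[-75.6]*2)
E
```

```text
clock: 4.8
tcp_pos: [0.4585, -0.0196, 0.1661]
orientation: [0.0, 0.992, 0.124, 0.002]
wrist_force: [-0.6, -0.2, -1.1]
finger_gap: 0.0401
t 4.80 tcp [ 0.4585 -0.0196  0.1661] yaw -75.8 tilt 0.27 gap 40.1 F [-0.6 -0.2 -1.1] q [-0.22  0.12 -0.36  1.08  0.    2.67]
[ 0.5601 -0.0443  0.1232] travel [2.31, 1.22, 1.07] turn -0.003
[ 0.5601 -0.0443  0.0832] travel [2.31, 1.22, 2.07] turn -0.003
```

```bash
python3 -m crank '{"travel":[[0.7,0.4,0],[1.5,0.8,0.3],[2.31,1.22,0.8],[2.31,1.22,1.4],[2.31,1.22,1.8]],"turn":[0,0,0,0,0]}'
python3 -m crank '{"travel":[[0,0,0.1],[0,0,0.2],[0,0,0.2]],"turn":[0,0,0]}'
python3 - <<'E'
from h import *
from workcell import *
g=J((0,-28,21)); g[2]=.0785
need([g],[-75.6])
c=read_camera("wrist");cv2.imwrite("pics/w3.png",c["image"][:,:,::-1])
for n,X in dict(pin=(0,0,37),rest=(0,86,22)).items(): print(n,proj(c,J(X)).round(1))
E
```

```text
clock: 5.22
tcp_pos: [0.5585, -0.0442, 0.0879]
orientation: [-0.001, 0.992, 0.123, -0.002]
wrist_force: [-1.3, 0.6, -0.2]
finger_gap: 0.0397
clock: 5.47
tcp_pos: [0.5573, -0.044, 0.0831]
orientation: [-0.001, 0.992, 0.123, -0.001]
wrist_force: [-0.6, -0.4, 0.2]
finger_gap: 0.0401
t 5.47 tcp [ 0.5573 -0.044   0.0831] yaw -75.8 tilt 0.13 gap 40.1 F [-0.6 -0.4  0.2] q [-0.22  0.37 -0.25  0.95  0.    2.67]
[ 0.5601 -0.0443  0.0785] travel [0.06, 0.02, 0.12] turn -0.004
pin [300.  216.4]
rest [315.9   5.7]
```

View pics/w3.png

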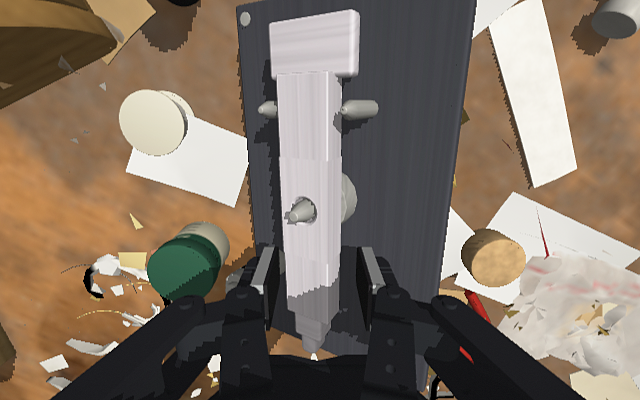

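The wrist view shows the jaws straddling the arm: pads at u≈265 and 365, arm edges at u≈283 and 343, pin tip at (293,212), so it is well centred. Now I'll feel my way down.

```bash
python3 -m crank '{"travel":[[0,0,0.05],[0,0,0.1],[0,0,0.1]],"turn":[0,0,0]}' 36
python3 -m crank '{"travel":[[0,0,0.05],[0,0,0.05]],"turn":[0,0]}'
python3 -m crank '{"travel":[[0,0,0.05],[0,0,0.05]],"turn":[0,0]}'
```

```text
clock: 5.77
tcp_pos: [0.5585, -0.0443, 0.0809]
orientation: [0.0, 0.992, 0.123, 0.001]
wrist_force: [0.8, 0.6, 1.2]
finger_gap: 0.0357
clock: 5.93
tcp_pos: [0.5584, -0.0441, 0.0791]
orientation: [-0.0, 0.992, 0.123, 0.001]
wrist_force: [-2.8, 1.6, 6.6]
finger_gap: 0.0359
clock: 6.1
tcp_pos: [0.5586, -0.0437, 0.078]
orientation: [-0.001, 0.992, 0.123, 0.001]
wrist_force: [-4.8, 2.7, 13.4]
finger_gap: 0.0356
```

```bash
python3 -m crank '{"travel":[[-0.06,0,-0.04],[-0.06,0,-0.04],[-0.06,0,-0.04],[-0.06,0,-0.04],[-0.06,0,-0.04]],"turn":[0,0,0,0,0]}' 15 70
python3 -m crank '{"travel":[[0,0,0],[0,0,0]],"turn":[0,0]}'
python3 - <<'E'
from h import *
need([],[])
a=J((0,0,0));d=J((0,0,10))-a
yy=np.radians(-75.6);Rt=np.array([[-np.sin(yy),np.cos(yy),0],[np.cos(yy),np.sin(yy),0],[0,0,-1.]])
print("10mm along pin:",Rt@d/.04)
E
```

```text
clock: 6.52
tcp_pos: [0.556, -0.0427, 0.0814]
orientation: [-0.002, 0.992, 0.124, 0.002]
wrist_force: [-8.6, 7.0, 26.4]
finger_gap: 0.0192
clock: 6.68
tcp_pos: [0.556, -0.0427, 0.0814]
orientation: [-0.002, 0.992, 0.124, 0.002]
wrist_force: [-7.9, 7.2, 24.9]
finger_gap: 0.0191
t 6.68 tcp [ 0.556  -0.0427  0.0814] yaw -75.8 tilt 0.29 gap 19.1 F [-7.9  7.2 24.9] q [-0.22  0.37 -0.26  0.94  0.    2.67]
10mm along pin: [ 8.33434528e-05 -1.24999972e-01 -2.16506351e-01]
```

The gap closed to 19 mm, so the fingertips slid over the arm. I need to be deeper and better centred. I'll back off, look again and refine the jig pose.

```bash
python3 -m crank '{"travel":[[0,0,0],[0,0,0],[0,0,-0.3],[0,0,-0.6],[0,0,-0.6]],"turn":[0,0,0,0,0]}' 40
python3 - <<'E'
from h import *
from workcell import *
need([],[])
c=read_camera("wrist");im=c["image"][:,:,::-1];cv2.imwrite("pics/w4.png",im)
cv2.imwrite("pics/w4c.png",cv2.resize(im[0:330,215:480],None,fx=1.8*1.25,fy=1.8,interpolation=cv2.INTER_CUBIC) if 0 else cv2.resize(im[0:330,215:480],None,fx=1.8,fy=1.8,interpolation=cv2.INTER_CUBIC))
np.savez("w4.npz",K=c["K"],R=c["R"],t=c["t"])
for n,X in dict(pin=(0,0,37),postL=(-21,46,30),postR=(21,46,30),cFL=(-60,100,0),cFR=(60,100,0),footL=(-21,86,22),footR=(21,86,22)).items():
    q=proj(c,J(X)); print(n,q.round(1),((q-[215,0])*1.8).round(0))
E
```

```text
clock: 7.1
tcp_pos: [0.5574, -0.0453, 0.1037]
orientation: [0.001, 0.992, 0.123, 0.002]
wrist_force: [0.2, -0.7, 0.4]
finger_gap: 0.0398
t 7.10 tcp [ 0.5574 -0.0453  0.1037] yaw -75.9 tilt 0.21 gap 39.8 F [ 0.2 -0.7  0.4] q [-0.22  0.35 -0.22  0.99 -0.    2.67]
pin [299.4 201.5] [152. 363.]
postL [271.  107.8] [101. 194.]
postR [344.4 108.2] [233. 195.]
cFL [246.3  14.1] [56. 25.]
cFR [461.7 -26.4] [444. -47.]
footL [276.9  24.3] [111.  44.]
footR [354.3  12.2] [251.  22.]
```

View pics/w4c.png

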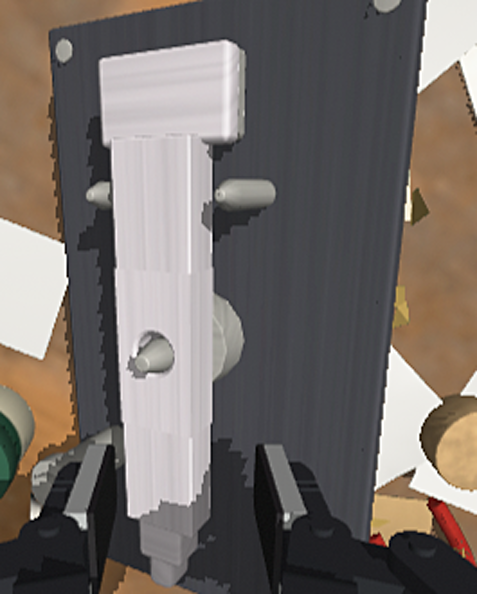

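The crop shows the pin tip at (138,365), post tips at (92,195) and (220,193), and plate corner (50,30). All sit left of the predictions. Next I'll refit against the wrist view and check for camera bias using the visible pad tips.

Run:
```python
from h import *
c=dict(np.load("w4.npz")); cr=lambda q:((q-[215,0])*1.8).round(0)
tcp=np.array([.5574,-.0453,.1037]);ux=np.array([np.cos(np.radians(-75.9)),np.sin(np.radians(-75.9)),0]);fx=np.array([-ux[1],ux[0],0])
for dz in(0,.004,.008):
  for s in(-1,1):
    print("pad front tip",dz,s,cr(proj(c,tcp+ux*.0199*s+fx*.011+[0,0,dz])))
print("below",cr(proj(c,[tcp[0],tcp[1],.0832])))
obs=[((0,0,37),(140,364)),((-21,46,30),(91,195)),((21,46,30),(220,193)),((-60,100,0),(51,31)),((-21,83,22),(100,58)),((21,83,22),(240,42)),((-13,60,28),(112,136)),((13,60,28),(193,134))]
O=[(X,np.array([215+u/1.8,v/1.8])) for X,(u,v) in obs]
f=lambda q:np.concatenate([proj(c,J(X,q))-o for X,o in O])
p0=np.load("jig.npy");r=least_squares(f,p0,loss='soft_l1');print(p0,r.x,f(r.x).reshape(-1,2).round(1).tolist())
np.save("jigw.npy",r.x)
for Y in(-28,):
  for X in((13,Y,14),(-13,Y,28)): print(X,J(X,r.x).round(4),"uphill offset from tcp mm",1e3*(J(X,r.x)-tcp)@ux,"fwd",1e3*(J(X,r.x)-tcp)@fx)
```

```text
pad front tip 0 -1 [112. 436.]
pad front tip 0 1 [251. 436.]
pad front tip 0.004 -1 [110. 442.]
pad front tip 0.004 1 [253. 442.]
pad front tip 0.008 -1 [108. 449.]
pad front tip 0.008 1 [255. 449.]
below [182. 439.]
[ 0.58979711 -0.04751055  0.25066066] [ 0.5887002  -0.04431282  0.24793084] [[0.1, -0.2], [-0.8, -0.1], [0.0, 1.6], [-2.1, -2.8], [0.4, -0.7], [-1.4, -2.6], [1.2, 3.4], [1.9, 2.4]]
(13, -28, 14) [ 0.5626 -0.0553  0.0836] uphill offset from tcp mm 10.977590445368802 fwd 2.605561959946097
(-13, -28, 28) [ 0.5554 -0.0267  0.0827] uphill offset from tcp mm -18.539020118813198 fwd 2.5512684985075387
```

```bash
python3 -c "
import numpy as np;p=np.load('jigw.npy');p[:2]+=[-.0002,.0008];np.save('jig.npy',p)"
python3 -m crank '{"travel":[[0.02,-0.12,0],[0.02,-0.12,0.2],[0.02,-0.12,0.4],[0.02,-0.12,0.5],[0.02,-0.12,0.5]],"turn":[0,0,0,0,0]}' 34
python3 -m crank '{"travel":[[0,0,0.06],[0,0,0.06]],"turn":[0,0]}'
python3 -m crank '{"travel":[[0,0,0.06],[0,0,0.06]],"turn":[0,0]}'
python3 -m crank '{"travel":[[0,0,0.06],[0,0,0.06]],"turn":[0,0]}'
```

```text
clock: 7.57
tcp_pos: [0.554, -0.0398, 0.0794]
orientation: [-0.001, 0.992, 0.123, -0.002]
wrist_force: [0.6, -0.2, -0.4]
finger_gap: 0.0342
clock: 7.73
tcp_pos: [0.5553, -0.0401, 0.0786]
orientation: [-0.0, 0.992, 0.123, -0.0]
wrist_force: [0.4, 0.7, 0.3]
finger_gap: 0.0338
clock: 7.9
tcp_pos: [0.5556, -0.0402, 0.0767]
orientation: [-0.0, 0.992, 0.123, 0.0]
wrist_force: [0.7, -0.7, -0.7]
finger_gap: 0.0339
clock: 8.07
tcp_pos: [0.5555, -0.0401, 0.0743]
orientation: [-0.0, 0.992, 0.123, -0.0]
wrist_force: [0.3, -0.2, -0.2]
finger_gap: 0.0342
```

Deeper, with no contact yet. Continuing.

```bash
python3 -m crank '{"travel":[[0,0,0.05],[0,0,0.05]],"turn":[0,0]}'
python3 -m crank '{"travel":[[0,0,0.05],[0,0,0.05]],"turn":[0,0]}'
```

```text
clock: 8.23
tcp_pos: [0.5554, -0.0401, 0.0722]
orientation: [-0.0, 0.992, 0.123, -0.0]
wrist_force: [-0.5, 0.2, 0.3]
finger_gap: 0.0342
clock: 8.4
tcp_pos: [0.5558, -0.0403, 0.0709]
orientation: [0.0, 0.992, 0.123, 0.0]
wrist_force: [-1.7, -0.1, 3.0]
finger_gap: 0.034
```

```bash
python3 -m crank '{"travel":[[0,0,-0.02],[0,0,-0.02],[0,0,-0.02],[0,0,-0.02],[0,0,-0.02]],"turn":[0,0,0,0,0]}' 20 80
python3 -m crank '{"travel":[[0,0,0],[0,0,0]],"turn":[0,0]}'
```

```text
clock: 8.82
tcp_pos: [0.5556, -0.0399, 0.0715]
orientation: [-0.0, 0.992, 0.123, 0.0]
wrist_force: [-0.8, 1.6, 3.8]
finger_gap: 0.0249
clock: 8.98
tcp_pos: [0.5556, -0.0399, 0.0714]
orientation: [-0.0, 0.992, 0.123, 0.0]
wrist_force: [-1.1, 2.3, 4.6]
finger_gap: 0.0257
```

```bash
python3 -m crank '{"travel":[[0,-0.06,-0.11],[0,-0.12,-0.22],[0,-0.19,-0.33],[0,-0.25,-0.43],[0,-0.25,-0.43]],"turn":[0,0,0,0,0]}'
python3 - <<'E'
from h import *
from workcell import *
need([],[])
c=read_camera("wrist");im=c["image"][:,:,::-1]
cv2.imwrite("pics/w5.png",im)
E
```

```text
clock: 9.4
tcp_pos: [0.5534, -0.03, 0.0894]
orientation: [0.0, 0.992, 0.123, 0.0]
wrist_force: [0.5, 0.0, -1.1]
finger_gap: 0.0251
t 9.40 tcp [ 0.5534 -0.03    0.0894] yaw -75.8 tilt 0.06 gap 25.1 F [ 0.5  0.  -1.1] q [-0.2   0.36 -0.25  0.96  0.    2.7 ]
```

View pics/w5.png

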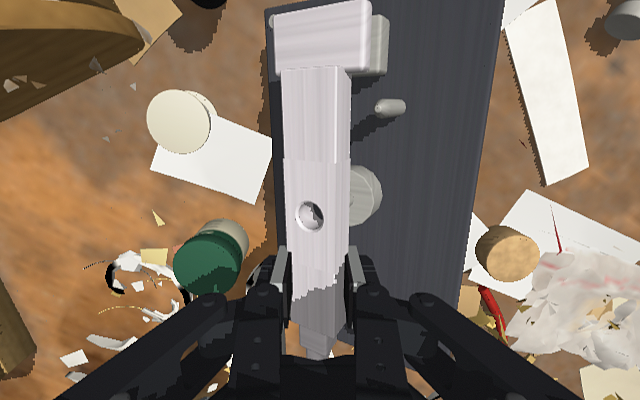

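The arm is gripped and its bore is coming up the pin, now at (311,215) with the pin tip below the top face. I can only turn about the vertical, so I'll carry the arm to a flat surface: the clean wooden board stack on the left. There I can turn it, lay it flat and regrip it. I'll triangulate the board while lifting.

```bash
python3 -m crank '{"travel":[[0,-0.15,-0.26],[0,-0.3,-0.52],[0,-0.45,-0.78],[0,-0.6,-1.1],[0,-0.6,-1.5]],"turn":[0,0,0,0,0]}'
python3 -m crank '{"travel":[[0,0,-0.8],[0,0,-1.6],[0,0,-2],[0,0,-2],[0,0,-2]],"turn":[0,0,0,0,0]}'
python3 - <<'E'
from h import *
from workcell import *
T=read_camera("top");S=read_camera("scene")
A=np.array([(180,205),(110,238),(145,325),(212,285)],float).T;B=np.array([(480,163),(522,131),(455,93),(413,128)],float).T
X=cv2.triangulatePoints(T["K"]@np.c_[T["R"],T["t"]],S["K"]@np.c_[S["R"],S["t"]],A,B);X=(X[:3]/X[3]).T;print(X.round(3),X.mean(0))
need([[*X.mean(0)[:2],.2]],[112])
E
```

```text
clock: 9.87
tcp_pos: [0.5464, -0.0056, 0.1496]
orientation: [-0.0, 0.992, 0.124, -0.0]
wrist_force: [0.3, -0.2, -1.6]
finger_gap: 0.0254
clock: 10.28
tcp_pos: [0.548, -0.0068, 0.2302]
orientation: [0.0, 0.992, 0.123, 0.002]
wrist_force: [-1.4, -0.3, -2.3]
finger_gap: 0.0249
[[0.53  0.254 0.121]
 [0.456 0.414 0.087]
 [0.256 0.347 0.029]
 [0.348 0.189 0.05 ]] [0.39736353 0.30111127 0.0718229 ]
t 10.38 tcp [ 0.5465 -0.0068  0.2276] yaw -75.8 tilt 0.09 gap 24.8 F [ 0.5 -0.8 -2.1] q [-0.16  0.26 -0.04  1.28  0.    2.74]
[0.3974 0.3011 0.2   ] travel [-1.73, -8.37, 0.69] turn -3.278
```

Run:
```python
import cv2
a=cv2.imread("pics/scene0.png")[80:210,400:540];b=cv2.imread("pics/top0.png")[195:345,100:230]
a=cv2.resize(a,None,fx=2.9,fy=2.9,interpolation=cv2.INTER_CUBIC);b=cv2.resize(b,None,fx=2.9,fy=2.9,interpolation=cv2.INTER_CUBIC)
a=cv2.copyMakeBorder(a,0,b.shape[0]-a.shape[0],0,0,cv2.BORDER_CONSTANT)
cv2.imwrite("pics/board.png",cv2.hconcat([a,b]));print(a.shape,b.shape)
```

```text
(435, 406, 3) (435, 377, 3)
```

View pics/board.png

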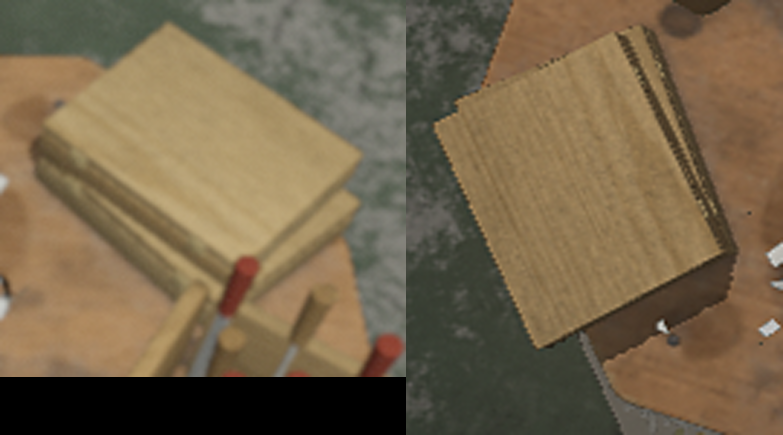

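The crops give the board's upper-face corners clearly: scene (170,22), (362,157), (262,262), (42,128), and top (618,32), (435,125), (540,347), (722,250).

Run:
```python
from h import *
from workcell import *
T=read_camera("top");S=read_camera("scene")
A=np.array([(173.1,206),(110,238.1),(146.2,314.7),(209,281.2)],float).T;B=np.array([(490.3,170.3),(524.8,134.1),(458.6,87.6),(414.5,124.1)],float).T
X=cv2.triangulatePoints(T["K"]@np.c_[T["R"],T["t"]],S["K"]@np.c_[S["R"],S["t"]],A,B);X=(X[:3]/X[3]).T;print(X.round(3),X.mean(0))
e=X[0]-X[3];print("long edge yaw",np.degrees(np.arctan2(e[1],e[0])),np.linalg.norm(X[0]-X[3]),np.linalg.norm(X[0]-X[1]))
need([[*X.mean(0)[:2],.25]],[112])
```

```text
[[0.534 0.283 0.087]
 [0.458 0.422 0.074]
 [0.284 0.329 0.082]
 [0.356 0.188 0.075]] [0.40813806 0.30562682 0.07960186]
long edge yaw 28.02264891374839 0.2015479617809829 0.1585078259964475
t 10.48 tcp [ 0.5462 -0.0069  0.2269] yaw -75.9 tilt 0.17 gap 25.1 F [-1.  -0.1 -0.6] q [-0.16  0.26 -0.04  1.28  0.    2.74]
[0.4081 0.3056 0.25  ] travel [-1.44, -8.42, -0.58] turn -3.279
```

```bash
python3 -m crank '{"travel":[[0,-0.7,0],[-0.1,-1.6,0],[-0.2,-2.5,0],[-0.3,-3.4,0],[-0.4,-4.3,0]],"turn":[0,0,0,0,0]}'
python3 -m crank '{"travel":[[-0.05,-0.9,0],[-0.1,-1.8,0],[-0.2,-2.7,0],[-0.3,-3.6,0],[-0.35,-4.3,0]],"turn":[0,0,0,0,0]}'
python3 -m crank '{"travel":[[0,0,0],[0,0,0],[0,0,0],[0,0,0],[0,0,0]],"turn":[-0.1,-0.22,-0.34,-0.46,-0.58]}'
python3 -m crank '{"travel":[[0,0,0],[0,0,0],[0,0,0],[0,0,0],[0,0,0]],"turn":[-0.12,-0.24,-0.36,-0.48,-0.6]}'
python3 -m crank '{"travel":[[0,0,0],[0,0,0],[0,0,0],[0,0,0],[0,0,0]],"turn":[-0.12,-0.24,-0.36,-0.48,-0.6]}'
python3 -m crank '{"travel":[[0,0,0],[0,0,0],[0,0,0],[0,0,0],[0,0,0]],"turn":[-0.12,-0.24,-0.36,-0.48,-0.6]}'
python3 -m crank '{"travel":[[0,0,0],[0,0,0],[0,0,0],[0,0,0],[0,0,0]],"turn":[-0.12,-0.24,-0.36,-0.48,-0.6]}'
python3 -m crank '{"travel":[[0,0,0],[0,0,0],[0,0,0],[0,0,0],[0,0,0]],"turn":[-0.12,-0.24,-0.36,-0.4,-0.4]}'
python3 - <<'E'
from h import *
need([[.433,.319,.105]],[118])
E
```

```text
clock: 10.9
tcp_pos: [0.4882, 0.1568, 0.227]
orientation: [-0.0, 0.992, 0.123, -0.001]
wrist_force: [1.6, 0.2, -2.1]
finger_gap: 0.025
clock: 11.32
tcp_pos: [0.4597, 0.2362, 0.2277]
orientation: [-0.015, 0.988, 0.151, -0.003]
wrist_force: [0.5, -0.1, -1.5]
finger_gap: 0.0252
clock: 11.73
tcp_pos: [0.461, 0.2345, 0.2282]
orientation: [-0.015, 0.904, 0.428, 0.001]
wrist_force: [-0.6, -0.5, -2.2]
finger_gap: 0.0249
clock: 12.15
tcp_pos: [0.4611, 0.2344, 0.2281]
orientation: [-0.014, 0.737, 0.676, 0.006]
wrist_force: [0.1, 0.4, -1.6]
finger_gap: 0.0254
clock: 12.57
tcp_pos: [0.4611, 0.2344, 0.2282]
orientation: [-0.011, 0.504, 0.863, 0.01]
wrist_force: [-0.2, -0.7, -0.9]
finger_gap: 0.025
clock: 12.98
tcp_pos: [0.4611, 0.2344, 0.2282]
orientation: [-0.008, 0.227, 0.974, 0.013]
wrist_force: [-0.3, -0.2, -2.0]
finger_gap: 0.0249
clock: 13.4
tcp_pos: [0.4612, 0.2344, 0.2282]
orientation: [-0.004, -0.071, 0.997, 0.014]
wrist_force: [-0.4, -0.1, -1.8]
finger_gap: 0.025
clock: 13.82
tcp_pos: [0.4611, 0.2346, 0.2282]
orientation: [-0.001, -0.266, 0.964, 0.015]
wrist_force: [0.5, -1.2, -1.3]
finger_gap: 0.0251
t 13.82 tcp [0.4611 0.2346 0.2282] yaw 120.8 tilt 1.71 gap 25.1 F [ 0.5 -1.2 -1.3] q [ 0.3   0.2  -0.11  1.26  0.03 -0.24]
[0.433 0.319 0.105] travel [-0.48, 2.17, 3.08] turn 0.049
```

```bash
python3 -m crank '{"travel":[[-0.2,0.8,0.2],[-0.4,1.6,0.6],[-0.48,2.17,1.2],[-0.48,2.17,2],[-0.48,2.17,2.5]],"turn":[0.05,0.05,0.05,0.05,0.05]}'
python3 -m crank '{"travel":[[0,0,0.1],[0,0,0.1]],"turn":[0,0]}'
python3 - <<'E'
from h import *
from workcell import *
need([[.433,.319,.095]],[118])
c=read_camera("scene");im=c["image"][:,:,::-1]
cv2.imwrite("pics/s6.png",cv2.resize(im[60:190,390:550],None,fx=4,fy=4,interpolation=cv2.INTER_CUBIC))
E
```

```text
clock: 14.23
tcp_pos: [0.4304, 0.3231, 0.1288]
orientation: [-0.002, -0.242, 0.97, 0.015]
wrist_force: [-0.5, -0.2, -1.9]
finger_gap: 0.0252
clock: 14.4
tcp_pos: [0.4304, 0.322, 0.1257]
orientation: [-0.003, -0.241, 0.97, 0.015]
wrist_force: [1.1, -1.2, -1.3]
finger_gap: 0.0249
t 14.40 tcp [0.4304 0.322  0.1257] yaw 117.9 tilt 1.71 gap 24.9 F [ 1.1 -1.2 -1.3] q [ 0.48  0.29 -0.25  1.03  0.03 -0.01]
[0.433 0.319 0.095] travel [-0.02, -0.1, 0.77] turn -0.001
```

View pics/s6.png

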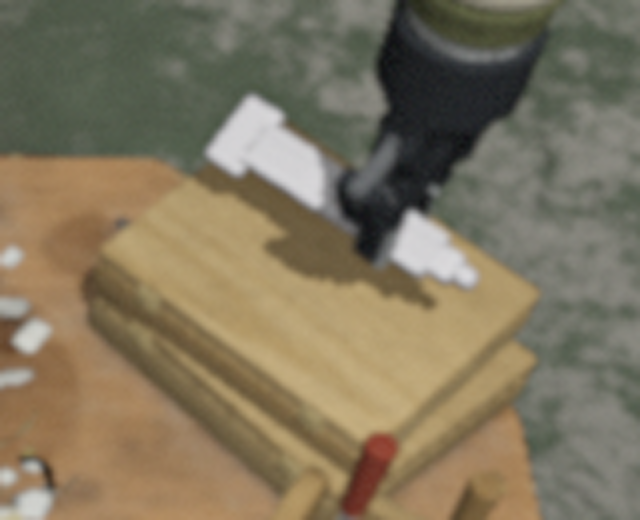

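The arm hangs level above the board: foot at (245,135), nose at (465,272), same side up, with its shadow on the board. Lowering by feel.

```bash
python3 -m crank '{"travel":[[0,-0.05,0.3],[0,-0.05,0.6],[0,-0.05,0.85],[0,-0.05,0.85]],"turn":[0,0,0,0]}'
python3 -m crank '{"travel":[[0,0,0.08],[0,0,0.08]],"turn":[0,0]}'
python3 -m crank '{"travel":[[0,0,0.08],[0,0,0.08]],"turn":[0,0]}'
python3 -m crank '{"travel":[[0,0,0.08],[0,0,0.08]],"turn":[0,0]}'
```

```text
clock: 14.78
tcp_pos: [0.4321, 0.3219, 0.0928]
orientation: [-0.002, -0.242, 0.97, 0.015]
wrist_force: [-0.2, 0.4, -0.8]
finger_gap: 0.0249
clock: 14.95
tcp_pos: [0.4324, 0.3226, 0.0906]
orientation: [-0.001, -0.242, 0.97, 0.015]
wrist_force: [-0.2, -0.4, -1.5]
finger_gap: 0.0254
clock: 15.12
tcp_pos: [0.4321, 0.3228, 0.087]
orientation: [-0.001, -0.242, 0.97, 0.015]
wrist_force: [-0.0, -0.1, -1.9]
finger_gap: 0.0254
clock: 15.28
tcp_pos: [0.432, 0.3229, 0.0836]
orientation: [-0.001, -0.243, 0.97, 0.015]
wrist_force: [0.3, -0.6, -1.0]
finger_gap: 0.0249
```

```bash
python3 -m crank '{"travel":[[0,0,0.08],[0,0,0.08]],"turn":[0,0]}'
python3 -m crank '{"travel":[[0,0,0.06],[0,0,0.06]],"turn":[0,0]}'
python3 -m crank '{"travel":[[0,0,0.05],[0,0,0.05]],"turn":[0,0]}'
```

```text
clock: 15.45
tcp_pos: [0.4321, 0.3232, 0.0805]
orientation: [-0.001, -0.243, 0.97, 0.015]
wrist_force: [0.4, 1.9, 1.7]
finger_gap: 0.0249
clock: 15.62
tcp_pos: [0.4321, 0.3235, 0.0798]
orientation: [-0.0, -0.243, 0.97, 0.016]
wrist_force: [-2.3, -0.4, 12.0]
finger_gap: 0.0253
clock: 15.78
tcp_pos: [0.4322, 0.3236, 0.0794]
orientation: [0.0, -0.243, 0.97, 0.016]
wrist_force: [-7.2, -2.7, 23.6]
finger_gap: 0.0249
```

```bash
python3 -m crank '{"travel":[[0,0,-0.08],[0,0,-0.08],[0,0,-0.08],[0,0,-0.08],[0,0,-0.08]],"turn":[0,0,0,0,0]}' 48
python3 -m crank '{"travel":[[0,0,-0.6],[0.3,0,-1],[0.7,0,-1],[0.7,0,-1],[0.7,0,-1]],"turn":[0,0,0,0,0]}'
python3 - <<'E'
from h import *
from workcell import *
need([],[])
c=read_camera("wrist");im=c["image"][:,:,::-1]
cv2.imwrite("pics/w7.png",im); np.savez("w7.npz",K=c["K"],R=c["R"],t=c["t"],tcp=get_state()["tcp_pos"])
E
```

```text
clock: 16.2
tcp_pos: [0.4315, 0.3227, 0.0787]
orientation: [-0.002, -0.242, 0.97, 0.015]
wrist_force: [-0.0, -1.0, 0.1]
finger_gap: 0.0479
clock: 16.62
tcp_pos: [0.407, 0.3084, 0.1188]
orientation: [-0.001, -0.242, 0.97, 0.015]
wrist_force: [-0.1, 0.4, -0.2]
finger_gap: 0.0478
t 16.62 tcp [0.407  0.3084 0.1188] yaw 118.1 tilt 1.73 gap 47.8 F [-0.1  0.4 -0.2] q [ 0.47  0.25 -0.33  0.99  0.03 -0.02]
```

View pics/w7.png

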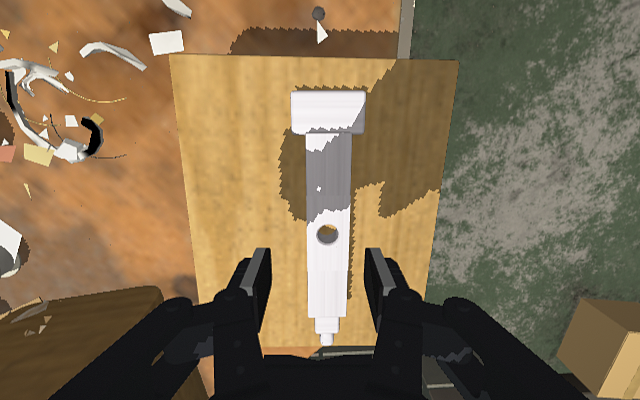

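The arm lies flat on the board with its bore at (327,234), foot at (328,112) and nose at (326,340). Next I'll work out the shift that puts the jaws over the bore.

Run:
```python
from h import *
c=np.load("w7.npz")
def ray(u,v,z):
    d=c["R"].T@np.linalg.inv(c["K"])@[u,v,1]; o=-c["R"].T@c["t"]; return o+d*(z-o[2])/d[2]
b=ray(327,234,.094);n=ray(326.5,343,.09);f=ray(328.5,91,.09);print(b,n,f,np.linalg.norm(n-f))
print("arm yaw (foot->nose)",np.degrees(np.arctan2(*(n-f)[1::-1])))
need([b],[118])
```

```text
[0.40095027 0.31161073 0.094     ] [0.47566818 0.35231959 0.09      ] [0.32963767 0.27380196 0.09      ] 0.16580086495130344
arm yaw (foot->nose) 28.26601469615877
t 16.67 tcp [0.4075 0.3086 0.1187] yaw 118.1 tilt 1.73 gap 47.6 F [ 0.8 -0.1 -0.1] q [ 0.47  0.25 -0.33  0.99  0.03 -0.02]
[0.401  0.3116 0.094 ] travel [0.11, 0.14, 0.62] turn 0.001
```

```bash
python3 -m crank '{"travel":[[0.11,0.1,0.3],[0.11,0.1,0.6],[0.11,0.1,0.9],[0.11,0.1,0.99],[0.11,0.1,0.99]],"turn":[0,0,0,0,0]}'
python3 -m crank '{"travel":[[0,0,0],[0,0,0],[0,0,0],[0,0,0],[0,0,0]],"turn":[0,0,0,0,0]}' 15 60
python3 -m crank '{"travel":[[0,0,-0.2],[0,0,-0.8],[0,0,-1.6],[0,0,-2.4],[0,0,-2.4]],"turn":[0,0,0,0,0]}'
python3 - <<'E'
from h import *
need([J((0,0,37))+[0,0,.06]],[104.2])
print(J((0,0,37)),np.load("jig.npy"))
E
```

```text
clock: 17.08
tcp_pos: [0.4007, 0.3108, 0.078]
orientation: [-0.003, -0.242, 0.97, 0.015]
wrist_force: [-0.4, -0.7, -0.6]
finger_gap: 0.0477
clock: 17.5
tcp_pos: [0.402, 0.3115, 0.0803]
orientation: [-0.0, -0.243, 0.97, 0.015]
wrist_force: [0.6, 0.9, 2.6]
finger_gap: 0.0249
clock: 17.92
tcp_pos: [0.4052, 0.3098, 0.1821]
orientation: [0.004, -0.243, 0.97, 0.016]
wrist_force: [1.5, -0.3, -2.0]
finger_gap: 0.0243
t 17.92 tcp [0.4052 0.3098 0.1821] yaw 118.1 tilt 1.90 gap 24.3 F [ 1.5 -0.3 -2. ] q [ 0.48  0.19 -0.23  1.13  0.03 -0.01]
[ 0.584  -0.0256  0.157 ] travel [0.01, -9.5, 0.63] turn 0.242
[ 0.58396033 -0.02557851  0.09704294] [ 0.5885002  -0.04351282  0.24793084]
```

```bash
python3 -m crank '{"travel":[[0,-0.8,0],[0,-1.7,0],[0,-2.6,0],[0,-3.5,0],[0,-4.4,0]],"turn":[0,0,0,0,0]}'
python3 -m crank '{"travel":[[0,-0.9,0],[0,-1.8,0],[0,-2.7,0],[0,-3.6,0],[0,-4.3,0]],"turn":[0,0,0,0,0]}'
python3 -m crank '{"travel":[[0,-0.4,0],[0,-0.5,0],[0,-0.6,0],[0,-0.6,0],[0,-0.6,0]],"turn":[0.1,0.2,0.242,0.242,0.242]}'
python3 - <<'E'
from h import *
need([[.5845,-.0278,.120]],[104.2])
E
```

```text
clock: 18.33
tcp_pos: [0.4852, 0.1517, 0.1704]
orientation: [-0.001, -0.243, 0.97, 0.015]
wrist_force: [0.6, 0.2, -1.9]
finger_gap: 0.0243
clock: 18.75
tcp_pos: [0.5668, -0.0012, 0.165]
orientation: [-0.001, -0.242, 0.97, 0.015]
wrist_force: [1.1, 0.7, -1.4]
finger_gap: 0.0245
clock: 19.17
tcp_pos: [0.5769, -0.0198, 0.1642]
orientation: [-0.003, -0.124, 0.992, 0.015]
wrist_force: [0.2, -0.3, -2.0]
finger_gap: 0.0241
t 19.17 tcp [ 0.5769 -0.0198  0.1642] yaw 104.3 tilt 1.77 gap 24.1 F [ 0.2 -0.3 -2. ] q [-0.19  0.36 -0.06  1.17  0.03 -0.44]
[ 0.5845 -0.0278  0.12  ] travel [-0.14, -0.24, 1.1] turn 0.001
```

```bash
python3 -m crank '{"travel":[[-0.14,-0.24,0.3],[-0.14,-0.24,0.6],[-0.14,-0.24,0.9],[-0.14,-0.24,1.0],[-0.14,-0.24,1.0]],"turn":[0,0,0,0,0]}'
python3 -m crank '{"travel":[[0,0,0],[0,0,0]],"turn":[0,0]}'
python3 - <<'E'
from h import *
from workcell import *
need([[.5845,-.0278,.105]],[104.2])
s=get_state();q=s["orientation"];R=Ro.from_quat([q[1],q[2],q[3],q[0]]).as_matrix();print(R.round(3))
c=read_camera("wrist");im=c["image"][:,:,::-1]
np.savez("w8.npz",K=c["K"],R=c["R"],t=c["t"],tcp=s["tcp_pos"])
cv2.imwrite("pics/w8.png",im)
big=cv2.resize(im[120:320,220:440],None,fx=3,fy=3,interpolation=cv2.INTER_CUBIC);cv2.imwrite("pics/w8c.png",big)
for n,X in dict(pin=(0,0,37),postL=(-21,46,30),postR=(21,46,30),post2=(-21,46,30),cNL=(-60,-110,0),cNR=(60,-110,0),rest=(0,61,13)).items():
    p=proj(c,J(X));print(n,p.round(1),((p-[220,120])*3).round(0))
E
```

```text
clock: 19.58
tcp_pos: [0.5836, -0.0261, 0.1222]
orientation: [-0.005, -0.124, 0.992, 0.015]
wrist_force: [-0.7, -0.5, -1.8]
finger_gap: 0.0244
clock: 19.75
tcp_pos: [0.5851, -0.0265, 0.1246]
orientation: [-0.003, -0.124, 0.992, 0.015]
wrist_force: [-0.1, 0.0, -1.9]
finger_gap: 0.0241
t 19.75 tcp [ 0.5851 -0.0265  0.1246] yaw 104.2 tilt 1.71 gap 24.1 F [-0.1  0.  -1.9] q [-0.2   0.39 -0.1   1.09  0.03 -0.44]
[ 0.5845 -0.0278  0.105 ] travel [0.02, -0.03, 0.49] turn 0.001
[[-0.969 -0.246 -0.009]
 [-0.246  0.969  0.028]
 [ 0.002  0.03  -1.   ]]
pin [319.  236.5] [297. 350.]
postL [338.8 285.8] [356. 498.]
postR [285.3 305.5] [196. 556.]
post2 [338.8 285.8] [356. 498.]
cNL [364.5  54. ] [ 434. -198.]
cNR [178.4  34.7] [-125. -256.]
rest [301.6 300.7] [245. 542.]
```

View pics/w8c.png

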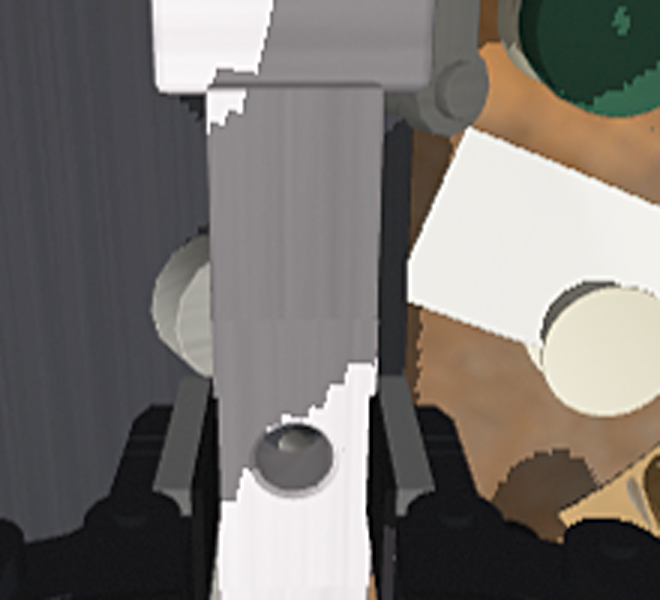

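The crop shows the bore at (292,458), with a bright bit of the pin at about (300,437) inside it. That isn't where I predicted the pin, so I'll compute the bore position and the sight line.

Run:
```python
from h import *
c=np.load("w8.npz")
def ray(u,v,z):
    u=220+u/3;v=120+v/3
    d=c["R"].T@np.linalg.inv(c["K"])@[u,v,1]; o=-c["R"].T@c["t"]; return o+d*(z-o[2])/d[2]
tcp=c["tcp"];ux=np.array([.246,-.969,0]);fy=np.array([.969,.246,0])
rel=lambda X:((X-tcp)@fy*1e3,(X-tcp)@ux*1e3)
print("cam centre",(-c["R"].T@c["t"]),tcp)
print("bore top rel tcp (jigy, uphill)",rel(ray(292,458,.1386)))
print("shoulder foot row 88", rel(ray(290,88,.1386)))
print("arm edges at row 458",rel(ray(220,458,.1386)),rel(ray(375,458,.1386)))
print("pin bit",rel(ray(300,437,.097)),"pin model",rel(J((0,0,37))))
print("collar left edge",rel(ray(152,300,.085)),rel(J((16,0,14))))
print("pivot hub top",rel(ray(468,95,.065-.019+.034)),rel(J((-38,-50,39))), J((-38,-50,39)))
```

```text
cam centre [ 0.50984712 -0.05044201  0.26706489] [ 0.58507596 -0.0264554   0.12463532]
bore top rel tcp (jigy, uphill) (np.float64(-0.9732805441223825), np.float64(1.093267373541312))
shoulder foot row 88 (np.float64(-59.99253526903166), np.float64(1.3810533264592517))
arm edges at row 458 (np.float64(-1.169380039863174), np.float64(12.594373336250046)) (np.float64(-0.745975681342707), np.float64(-12.238012764597116))
pin bit (np.float64(19.231319692283734), np.float64(-1.768882422259703)) pin model (np.float64(-0.8653302960164482), np.float64(-1.1241536930143912))
collar left edge (np.float64(-7.291076147576914), np.float64(29.39538021988284)) (np.float64(-0.8827408799865574), np.float64(24.225615221137986))
pivot hub top (np.float64(-49.83372870315243), np.float64(-36.777166665615276)) (np.float64(-50.82895873012326), np.float64(-35.05857441310888)) [ 0.527168   -0.00497633  0.07977499]
```

```bash
python3 -m crank '{"travel":[[-0.02,-0.02,0.2],[-0.02,-0.02,0.4],[-0.02,-0.02,0.55],[-0.02,-0.02,0.62],[-0.02,-0.02,0.62]],"turn":[0,0,0,0,0]}'
python3 -m crank '{"travel":[[0,0,0.06],[0,0,0.06]],"turn":[0,0]}'
python3 -m crank '{"travel":[[0,0,0.06],[0,0,0.06]],"turn":[0,0]}'
python3 -m crank '{"travel":[[0,0,0.04],[0,0,0.04]],"turn":[0,0]}'
python3 - <<'E'
from h import *
need([J((0,0,37))],[104.2])
E
```

```text
clock: 20.22
tcp_pos: [0.5844, -0.0261, 0.0979]
orientation: [-0.004, -0.124, 0.992, 0.015]
wrist_force: [-0.0, -0.4, -2.1]
finger_gap: 0.0239
clock: 20.38
tcp_pos: [0.5853, -0.0263, 0.0967]
orientation: [-0.003, -0.124, 0.992, 0.015]
wrist_force: [-1.2, 0.4, -1.1]
finger_gap: 0.0242
clock: 20.55
tcp_pos: [0.5856, -0.0268, 0.0952]
orientation: [-0.003, -0.123, 0.992, 0.014]
wrist_force: [-0.5, -2.6, 1.6]
finger_gap: 0.0243
clock: 20.72
tcp_pos: [0.5853, -0.0276, 0.0935]
orientation: [-0.003, -0.123, 0.992, 0.013]
wrist_force: [-1.8, -5.0, 1.4]
finger_gap: 0.0241
t 20.72 tcp [ 0.5853 -0.0276  0.0935] yaw 104.2 tilt 1.56 gap 24.1 F [-1.8 -5.   1.4] q [-0.2   0.42 -0.15  1.02  0.02 -0.44]
[ 0.584  -0.0256  0.097 ] travel [0.02, 0.06, -0.09] turn -0.001
```

The force is sideways (-5 N, uphill) with little lift. The pin tip is therefore inside the bore and touching its uphill wall, as planned. Releasing so that the arm rolls and slides down the pin.

```bash
python3 -m crank '{"travel":[[0,-0.02,0],[0,-0.02,0],[0,-0.02,0],[0,-0.02,0],[0,-0.02,0]],"turn":[0,0,0,0,0]}' 36
python3 -m crank '{"travel":[[0,0,0],[0,0,-0.5],[0,0,-1],[0,0,-1],[0,0,-1]],"turn":[0,0,0,0,0]}' 44
python3 - <<'E'
from h import *
from workcell import *
need([],[])
c=read_camera("wrist");im=c["image"][:,:,::-1];cv2.imwrite("pics/w9.png",im)
s=read_camera("scene");cv2.imwrite("pics/s9.png",s["image"][:,:,::-1])
t=read_camera("top");cv2.imwrite("pics/t9.png",t["image"][:,:,::-1])
np.savez("w9.npz",K=c["K"],R=c["R"],t=c["t"])
# bright arm top mask outline in wrist image
hsv=cv2.cvtColor(im.copy(),cv2.COLOR_BGR2HSV)
exp={n:proj(c,J(X)).round(0) for n,X in dict(bore=(0,0,28),fL=(-21,-59,22),fR=(21,-59,22),fLe=(-21,-83,22),fRe=(21,-83,22),pin=(0,0,37),noseEnd=(0,86,28)).items()}
print(exp)
g=im[:,:,0].astype(int)
for r in range(20,330,20):
    print(r,' '.join('%3d'%x for x in g[r,200:440:8]))
E
```

```text
clock: 21.13
tcp_pos: [0.5856, -0.0266, 0.0929]
orientation: [-0.003, -0.124, 0.992, 0.015]
wrist_force: [0.5, -0.2, -0.4]
finger_gap: 0.0363
clock: 21.55
tcp_pos: [0.587, -0.0282, 0.1341]
orientation: [-0.002, -0.124, 0.992, 0.014]
wrist_force: [-0.4, 0.1, -0.1]
finger_gap: 0.0438
t 21.55 tcp [ 0.587  -0.0282  0.1341] yaw 104.2 tilt 1.67 gap 43.8 F [-0.4  0.1 -0.1] q [-0.2   0.39 -0.09  1.11  0.03 -0.45]
{'bore': array([315., 224.]), 'fL': array([337., 130.]), 'fR': array([278., 134.]), 'fLe': array([338.,  91.]), 'fRe': array([277.,  90.]), 'pin': array([322., 228.]), 'noseEnd': array([315., 330.])}
20 110 109 104  78  81 125 124  48  53  47  49  55  49  44  45 255  79  78  86  79  78 102  15  14  16  16  18  35 148  40
40  38  89  97  96  87  93  47  45  48  51  46 233 235 235  47  48  52  46 144 127  58 103 101  60 220  39  41  38  41  44
60  85 135  76  78  75  78  77  77  76  76  76  74  73  79  74  75  73  74  80  79  82 100 100  37 218  39  44  47  52 140
80  79  76  76  76  76  76  76  74  77  73  62  47  47  47  45  47  45  48  47  48  87 100  99   0  41  42  44  46  48  45
[... 788 characters left out ...]
 151 160 199 215  98  86 217  47  66  76  46  70 241 235 234 246 212 208 205 202
240  85 222  77  75  77  78  77  77  78  79  78  78 199 220 215 216 209  46  67  77  78  93  89  92  90  91 215 213 209 207
260  89  96  92  76  75  79  22  85  85  16  64  47 199 221 212 213 206  46  81  78  53  15  82  24  93  97  98  99  87  96
280 181 235  52  76  81  24  84  82  15  17  80  76 206 211 213 211 209  73  81  77   8  22  57  82  23  23  56 119 117 104
300 236 237 196  24  23  25  25  23  16  77  75 196 158 253 214 213 145  75  76  78  84  21  27  25  24  24  24  17 120 117
320  23  24  22  23  24  23  22  22  15  76  79 196 122  87 215 215 102  91  90  89 100  57  22  23  21  24  25  24  23  24
```

The foot shows at rows 90–135, cols 272–330 and the bore is dark at (316,220). The seated-and-turned model predicts 90–134, 277–338 and (315,224), so the arm has dropped on. I'll check how fully it seated by fitting the foot corners.

Run:
```python
from h import *
c=np.load("w9.npz");im=cv2.imread("pics/w9.png");g=im[:,:,0].astype(int)
for r in (94,100,110,120,128):
    print(r,260,' '.join('%d'%x for x in g[r,260:345:2]))
for r in (160,180,200):
    print(r,270,' '.join('%d'%x for x in g[r,270:345:2]))
for col in (285,300,315,325): print(col,80,' '.join('%d'%x for x in g[80:146:2,col]))
print("nose col",g[240:400:4,310].tolist())
for nm,z in(("seated",14),("+6",20)):
    print(nm,{n:proj(c,J((x,y,zz+z))).round(1).tolist() for n,(x,y,zz) in dict(fUe=(21,-83,8),fDe=(-21,-83,8),fU=(21,-59,8),fD=(-21,-59,8),fUb=(21,-83,0),bU=(13,-30,14),bD=(-13,-30,14),bUb=(13,-30,0)).items()})
```

```text
94 260 77 78 76 74 116 160 210 175 172 174 175 174 177 177 179 181 182 184 186 187 193 194 196 196 199 198 200 202 202 203 206 165 128 128 128 132 76 46 46 49 47 49 49
100 260 77 79 79 71 157 202 237 228 212 214 214 214 214 213 213 213 212 214 212 212 212 212 209 210 209 209 208 208 209 123 128 127 128 128 128 130 87 47 47 48 48 49 49
110 260 77 80 80 77 77 115 119 126 127 130 124 119 230 220 220 222 226 222 217 218 218 219 178 123 123 124 130 132 133 134 133 133 133 132 132 133 116 45 48 48 46 49 51
120 260 76 78 78 78 75 105 113 131 129 126 126 126 127 126 126 126 126 126 127 126 126 125 127 126 127 127 127 129 129 130 130 131 132 132 133 134 124 45 47 49 47 49 51
128 260 77 80 80 78 78 80 115 130 135 131 131 131 132 132 133 132 133 133 133 133 135 136 138 137 131 126 122 119 117 109 103 106 116 120 118 113 77 44 44 57 47 45 46
160 270 80 81 80 76 80 79 45 50 119 111 115 114 142 131 131 131 131 131 130 129 127 130 129 128 129 124 126 126 128 135 36 49 48 48 49 48 85 81
180 270 81 80 79 80 80 80 79 77 103 114 112 114 114 137 131 131 132 131 130 128 127 131 128 128 126 121 213 211 20
[... 565 characters left out ...]
29 128 129
325 80 46 48 47 48 47 78 131 129 131 132 129 132 127 130 133 132 131 128 127 125 133 132 132 137 123 132 129 129 129 128 129 128 128
nose col [216, 216, 216, 215, 215, 212, 212, 213, 212, 212, 211, 214, 214, 217, 217, 216, 246, 245, 239, 236, 198, 91, 96, 92, 95, 96, 90, 88, 91, 95, 18, 22, 23, 23, 23, 25, 25, 24, 22, 22]
seated {'fUe': [276.7, 90.1], 'fDe': [338.1, 91.4], 'fU': [278.4, 133.8], 'fD': [337.3, 130.4], 'fUb': [271.0, 90.5], 'bU': [296.4, 182.3], 'bD': [331.6, 177.1], 'bUb': [286.2, 177.7]}
+6 {'fUe': [281.3, 89.7], 'fDe': [343.7, 91.1], 'fU': [282.8, 134.7], 'fD': [342.7, 131.1], 'fUb': [275.2, 90.2], 'bU': [301.1, 184.5], 'bD': [336.9, 179.0], 'bUb': [290.4, 179.6]}
```

Body edges at row 180 match the seated model within 1 px (287/295/330 against 286/296/332). The raised-by-6 mm case would be 4–5 px off. The foot is 4–5 px to one side, which is a small yaw within the post play. So the arm is seated. Next I'll take the latch knob.

Run:
```python
from h import *
k=J((-38,-122,47));need([k+[0,0,.05],k],[104.2]*2)
```

```text
t 21.70 tcp [ 0.5852 -0.0279  0.132 ] yaw 104.2 tilt 1.79 gap 44.1 F [-0.7 -0.5  1. ] q [-0.2   0.39 -0.09  1.11  0.03 -0.45]
[ 0.4564 -0.0188  0.1367] travel [3.07, 1.01, -0.12] turn 0.0
[ 0.4564 -0.0188  0.0867] travel [3.07, 1.01, 1.13] turn 0.0
```

```bash
python3 -m crank '{"travel":[[0,0,-0.3],[0.8,0.25,-0.3],[1.7,0.55,-0.3],[2.5,0.8,-0.2],[3.07,1.01,-0.12]],"turn":[0,0,0,0,0]}' 34
python3 -m crank '{"travel":[[0,0,0],[0,0,0]],"turn":[0,0]}'
python3 - <<'E'
from h import *
from workcell import *
k=J((-38,-122,47));need([k],[104.2])
c=read_camera("wrist");g=c["image"];cv2.imwrite("pics/w10.png",g[:,:,::-1])
p=proj(c,J((-38,-122,61)));print("knob top pred",p.round(1)); u,v=p.round().astype(int)
for r in range(v-30,v+31,6): print(r,' '.join('%3d'%x for x in g[r,u-40:u+41:4,0]))
E
```

```text
clock: 22.12
tcp_pos: [0.4532, -0.0186, 0.1377]
orientation: [-0.005, -0.124, 0.992, 0.015]
wrist_force: [-0.2, -0.5, -0.1]
finger_gap: 0.034
clock: 22.28
tcp_pos: [0.4552, -0.0188, 0.1385]
orientation: [-0.004, -0.124, 0.992, 0.015]
wrist_force: [1.0, 0.0, 0.1]
finger_gap: 0.0341
t 22.28 tcp [ 0.4552 -0.0188  0.1385] yaw 104.2 tilt 1.79 gap 34.1 F [1.  0.  0.1] q [-0.24  0.15 -0.4   1.04  0.03 -0.48]
[ 0.4564 -0.0188  0.0867] travel [-0.03, -0.01, 1.29] turn -0.0
knob top pred [327.  231.7]
202 113 106 104 101 100 100 243 162 204 109 108 106 100 236 174 185 191 194 194 191 180
208 105 108 110 113 166 244 246 111 201 107 106 104 136 160 193 192 195 193 192 198  98
214  94  87  59  31  41  56  43  56 199 104 108 108  73   0 189 183 189 153 102 101 102
220  64  75 161 154  16  22  15  18  17   9  90   7   9 184 186 199 104 104 107 108 105
226  71  76 200 223  14  25  24  18  33  30  28  59  98 175 176  98 105 102 107 107 103
232  73  76 143 220 182 106  26  31  30  31  28  63 104 185 150 103 103  68  83 101 106
238  47  77 104 217 180 185 174  75  25  19 170 198 191 139  98 104 104 106 110 120 111
244  45  76  84 206 180 183 173  93 204 196 199 194 192  99 103  42  62  24  20  22  24
250  44  77  80 200 179 182 173  79 204 200 192 193 149 132  53  22  20  23  84  86  52
256  47  80  74 196 181 184 172  81 202 203 200 199 197  13  25  57  17  19  87  84  87
262  46  77  75 191 181 181 173  83 194 198 201 201 204  25  62  58  17  22  59  86  85
```

```bash
python3 -m crank '{"travel":[[-0.03,0,0.4],[-0.03,0,0.8],[-0.03,0,1.15],[-0.03,0,1.25],[-0.03,0,1.25]],"turn":[0,0,0,0,0]}'
python3 -m crank '{"travel":[[0,0,0],[0,0,0],[0,0,0]],"turn":[0,0,0]}' 24
python3 - <<'E'
from h import *
def arc(d):
    t=np.radians(d); return J((-38+72*np.cos(t),-50-72*np.sin(t),47))
need([arc(90)],[104.2])
from workcell import get_state
q=get_state()["orientation"];R0=Ro.from_quat([q[1],q[2],q[3],q[0]])
for s,e in((90,range(84,59,-6)),(60,range(54,29,-6)),(30,range(24,-1,-6)),(0,(-4,-7))):
    Rt=(R0*Ro.from_euler('z',-np.radians(90-s))).as_matrix()
    print(s,[(Rt.T@(arc(x)-arc(s))/.04).round(2).tolist() for x in e])
E
```

```text
clock: 22.75
tcp_pos: [0.4578, -0.0174, 0.088]
orientation: [-0.004, -0.124, 0.992, 0.015]
wrist_force: [0.4, 0.4, 0.1]
finger_gap: 0.0339
clock: 23.0
tcp_pos: [0.4586, -0.0177, 0.09]
orientation: [-0.002, -0.124, 0.992, 0.015]
wrist_force: [-0.2, -0.4, 0.4]
finger_gap: 0.0239
t 23.00 tcp [ 0.4586 -0.0177  0.09  ] yaw 104.2 tilt 1.69 gap 23.9 F [-0.2 -0.4  0.4] q [-0.23  0.2  -0.47  0.91  0.03 -0.48]
[ 0.4564 -0.0188  0.0867] travel [0.06, -0.01, 0.08] turn 0.0
90 [[-0.01, -0.16, -0.1], [-0.04, -0.32, -0.2], [-0.09, -0.47, -0.29], [-0.16, -0.62, -0.38], [-0.24, -0.77, -0.47]]
60 [[-0.02, -0.17, -0.08], [-0.06, -0.33, -0.16], [-0.12, -0.5, -0.23], [-0.2, -0.66, -0.29], [-0.29, -0.81, -0.35]]
30 [[-0.02, -0.18, -0.05], [-0.06, -0.36, -0.08], [-0.11, -0.54, -0.11], [-0.19, -0.71, -0.12], [-0.27, -0.88, -0.13]]
0 [[-0.0, -0.13, 0.0], [-0.01, -0.22, 0.01]]
```

```bash
python3 -m crank '{"travel":[[0.04,-0.16,-0.05],[0.01,-0.32,-0.15],[-0.04,-0.47,-0.24],[-0.11,-0.62,-0.33],[-0.19,-0.77,-0.42]],"turn":[-0.105,-0.21,-0.315,-0.42,-0.525]}'
python3 -m crank '{"travel":[[-0.02,-0.17,-0.08],[-0.06,-0.33,-0.16],[-0.12,-0.5,-0.23],[-0.2,-0.66,-0.29],[-0.29,-0.81,-0.35]],"turn":[-0.105,-0.21,-0.315,-0.42,-0.525]}'
python3 -m crank '{"travel":[[-0.02,-0.18,-0.05],[-0.06,-0.36,-0.08],[-0.11,-0.54,-0.11],[-0.19,-0.71,-0.12],[-0.27,-0.88,-0.13]],"turn":[-0.105,-0.21,-0.315,-0.42,-0.525]}'
python3 -m crank '{"travel":[[0,-0.07,0],[0,-0.13,0],[0,-0.13,0]],"turn":[0,0,0]}'
python3 - <<'E'
from h import *
need([J((34,-50,47))],[194.2])
E
```

```text
clock: 23.42
tcp_pos: [0.4732, -0.0456, 0.106]
orientation: [0.002, -0.379, 0.925, 0.015]
wrist_force: [-0.7, 2.6, 0.4]
finger_gap: 0.0243
clock: 23.83
tcp_pos: [0.504, -0.0613, 0.1192]
orientation: [0.005, -0.606, 0.795, 0.014]
wrist_force: [-0.5, 1.2, 0.2]
finger_gap: 0.0241
clock: 24.25
tcp_pos: [0.5409, -0.0607, 0.124]
orientation: [-0.008, 0.792, -0.611, -0.012]
wrist_force: [-1.9, 0.4, 1.1]
finger_gap: 0.0241
clock: 24.5
tcp_pos: [0.5459, -0.0594, 0.1235]
orientation: [-0.008, 0.79, -0.613, -0.012]
wrist_force: [0.3, 0.0, 0.2]
finger_gap: 0.0244
t 24.50 tcp [ 0.5459 -0.0594  0.1235] yaw -165.7 tilt 1.71 gap 24.4 F [0.3 0.  0.2] q [-0.27  0.33 -0.2   1.06  0.02 -2.09]
[ 0.5415 -0.0615  0.1227] travel [0.02, 0.12, 0.02] turn -6.281
```

```bash
python3 -m crank '{"travel":[[0,-0.06,0],[0,-0.06,0]],"turn":[0,0]}'
python3 -m crank '{"travel":[[0,-0.06,0],[0,-0.06,0]],"turn":[0,0]}'
python3 -m crank '{"travel":[[0,-0.06,0],[0,-0.06,0]],"turn":[0,0]}'
```

```text
clock: 24.67
tcp_pos: [0.5463, -0.0592, 0.1232]
orientation: [-0.007, 0.79, -0.613, -0.013]
wrist_force: [-3.7, -3.2, 3.4]
finger_gap: 0.0238
clock: 24.83
tcp_pos: [0.5467, -0.0592, 0.1231]
orientation: [-0.005, 0.79, -0.614, -0.015]
wrist_force: [-9.8, -4.7, 7.5]
finger_gap: 0.0236
clock: 25.0
tcp_pos: [0.5469, -0.0591, 0.1229]
orientation: [-0.003, 0.789, -0.614, -0.016]
wrist_force: [-16.6, -7.1, 11.0]
finger_gap: 0.0242
```

The stop is reached: the force rises to 17 N with no further motion, at exactly the closed-knob position. Backing off, lifting away and checking.

```bash
python3 -m crank '{"travel":[[0,0.15,0],[0,0.28,0],[0,0.28,0],[0,0.28,0]],"turn":[0,0,0,0]}' 30
python3 -m crank '{"travel":[[0,0,-0.5],[0,0,-1.4],[0,0,-2.3],[0,0,-3],[0,0,-3]],"turn":[0,0,0,0,0]}'
python3 - <<'E'
from h import *
from workcell import *
need([],[])
c=read_camera("wrist");im=c["image"][:,:,::-1];cv2.imwrite("pics/w11.png",im);g=im[:,:,2]
P=lambda X:proj(c,J(X)).round(1).tolist()
print({n:P(X) for n,X in dict(knob=(34,-50,61),barmid=(0,-50,39),hub=(-38,-50,39),open_bar=(-38,-90,39),pin=(0,0,37),foot=(0,-71,22),nose=(0,80,28),postU=(21,46,30),n2=(0,66,28),wide=(13,66,28)).items()})
for n,X in dict(knob=(34,-50,61),barmid=(0,-50,39),hub=(-38,-50,39),open_bar=(-38,-90,39),pin=(0,0,37),footU=(17,-71,22),footD=(-17,-71,22),nose=(0,80,28),noseside=(12,80,28),body=(0,30,28)).items():
    u,v=np.round(proj(c,J(X))).astype(int); print(n,g[v-3:v+4:3,u-9:u+10:3].tolist() if 9<v<390 and 9<u<630 else (u,v))
# fit: bright arm edges along jig-y
for y in(-75,-68,-25,20,35,66,80):
    a=[proj(c,J((x,y,28))) for x in range(-36,37,2)]
    print(y,[int(g[int(round(v)),int(round(u))]) for u,v in a])
E
```

```text
clock: 25.33
tcp_pos: [0.542, -0.0603, 0.1234]
orientation: [-0.009, 0.79, -0.613, -0.012]
wrist_force: [0.1, -0.1, -0.6]
finger_gap: 0.0299
clock: 25.75
tcp_pos: [0.5464, -0.0645, 0.2497]
orientation: [-0.011, 0.79, -0.612, -0.008]
wrist_force: [0.5, -0.4, 0.6]
finger_gap: 0.0302
t 25.75 tcp [ 0.5464 -0.0645  0.2497] yaw -165.6 tilt 1.49 gap 30.2 F [ 0.5 -0.4  0.6] q [-0.28  0.26  0.02  1.34  0.03 -2.1 ]
{'knob': [323.3, 206.0], 'barmid': [322.7, 210.7], 'hub': [322.3, 232.0], 'open_bar': [358.0, 232.2], 'pin': [274.2, 208.8], 'foot': [342.5, 198.3], 'nose': [199.1, 201.6], 'postU': [226.4, 189.7], 'n2': [212.4, 201.7], 'wide': [209.0, 193.4]}
knob [[212, 19, 28, 27, 29, 19, 126], [203, 87, 23, 23, 19, 56, 123], [99, 170, 175, 145, 172, 104, 32]]
barmid [[180, 172, 130, 63, 132, 109, 95], [64, 174, 166, 167, 161, 103, 42], [92, 179, 166, 166, 161, 100, 80]]
hub [[188, 160, 158, 168, 132, 134, 94], [180, 156, 174, 163, 164, 72, 88], [188, 154, 154, 169, 176, 17, 33]]
open_bar [[171, 180, 182, 145, 158, 193, 204], [100, 188, 176, 179, 182, 178, 174], [99, 96, 144, 183, 186, 182, 182]]
[... 1237 characters left out ...]
154, 153, 153, 154, 159, 128, 65, 65, 59, 177, 219, 206, 205, 209, 210, 209, 209, 210, 209, 209, 212, 211, 218, 221, 217, 216, 215, 218, 233, 178, 17, 41, 39, 70, 69]
35 [149, 151, 152, 154, 157, 161, 167, 136, 69, 62, 100, 177, 210, 202, 198, 198, 206, 207, 205, 204, 207, 208, 207, 222, 222, 221, 222, 183, 117, 123, 109, 55, 68, 68, 66, 67, 67]
66 [158, 155, 154, 150, 149, 152, 159, 132, 71, 69, 69, 66, 56, 159, 215, 208, 209, 210, 211, 228, 248, 240, 221, 225, 217, 219, 221, 187, 161, 164, 164, 167, 162, 204, 190, 171, 169]
80 [154, 155, 155, 155, 154, 154, 154, 124, 52, 63, 55, 62, 56, 59, 154, 214, 221, 232, 246, 239, 229, 230, 212, 64, 55, 57, 62, 66, 59, 65, 61, 55, 63, 61, 61, 65, 62]
```

The dark knob sits exactly where the closed model puts it (323,203), and the bar crosses the arm. The narrow nose is at the rest end: bright only within ±8 mm at y=80. The foot is at the near end, and the robot is clear. Handing in.

Run:
```python
from workcell import *
print(hand_in()); print(get_state()["clock"])
```

```text
the job is handed in; nothing more can be done
None
the job is handed in; nothing more can be done
```

The jig is set for narrow work and the job is handed in, at about 26 s of the 72 s allowed; no verdict was reported.

**What I did:**
1. I swung the latch open to its stop.
2. I lifted the arm off the pin. The first grip slid off; the second, deeper and recentred, held.
3. The tool only turns about the vertical, so I turned the arm end for end in the air. I then laid it flat on the wooden board stack and regripped it over its bore.
4. I lowered it onto the pin tip and released it, so it rolled to the slope and slid down between the posts.
5. I swung the latch back across the arm to its stop and backed off.

**What the last checks showed:**
- **Latch:** closing ran into a firm stop, with the force rising to 17 N and no further motion. The knob then sat where the closed position predicts.
- **Arm:** the nose is at the rest end. The body edges match the seated position to about 1 px, and the bar, with 3 mm of clearance, passed over the arm freely.
- **Disagreement:** the arm sits yawed about 3° within the post play. That puts nose_tip roughly 5 mm from rest_mark (limit 12 mm).
- **Not measured directly:** full seating height and levelness. I infer them from the edge fit and the bar clearance.
- **Other things on the bench:** I did not measure them again at the end. The robot had no contact with them that I could detect.
- **Robot:** left clear of everything, with the fingertips about 0.25 m up.

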